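# Load the tip tray and snap both tip boxes shut

### The arm

A 6-joint arm with a two-finger parallel gripper is mounted at the origin on the work surface. World frame = base frame: x ahead of the robot, y to its left, z up, the work surface at z = 0. Lengths are in m, angles in rad, forces in N, time in s.
With the tool pointing down it reaches from about 0.4 to 0.825 m from the base axis. Payload 7 kg.
Tool frame: the origin (TCP) lies on the centre line of the jaws, within the pads' length; the fingertips stand 8 mm ahead of it and the grasp point (between the pads) lies 11 mm behind it (robot.tip_reach is the distance from the TCP to the fingertips, in m); z points along the fingers, y is the direction in which the jaws open and shut (so a half turn about z gives the same grasp; the last joint's range is limited). The gripper opens to 88 mm and grips with 3 to 60 N. Pads are 19 mm wide; open, the fingers measure 130 mm over their backs; the gripper's body (78 mm by 193 mm) begins 47 mm behind the grasp point.
Start: joints at [1.627, 0.359, 0.012, 0, -1.224, -0.288], TCP at [0.155, 0.657, 0.235] pointing down, gripper open.
Joint ranges: [-3.07, 3.07], [-1.43, 2.12], [-1.02, 1.25], [-3.03, 1.67], [-3.05, -0], [-3.03, 3.03]. Speed limits (rad/s): [2.39, 2.39, 3.01, 3.14, 3.14, 3.14].

### API

Orientations are given as a 3x3 rotation matrix whose columns are the frame's x, y, z axes.
In Python, from rig import sensors, eyes, finish_job, robot gives the robot as it stands. The module is installed in compiled form; this text tells all that it offers.
- The arm moves only by the shell command python3 -m creep 'ROWS'. ROWS is JSON, a list of rows, each an object of numbers: "rx", "ry", "rz": the turn, a rotation vector about the tool's x, y, z in rad; "tx", "ty", "tz": the shift along the tool's x, y, z in m; "hand": the opening, from 0 (shut) to 1 (fully open). A call has 1 to 8 rows; each row shifts and turns the commanded pose from where the row before left it, along the tool's axes as they then stand; what a row does not reach is not made up. A row lasts 1/12 s, in which the tool goes at most 41.7 mm and 7.16 degrees, less where a joint would pass 70% of its speed; a pose out of reach is approached as far as the arm can. A call with a gripper value outside its range is refused whole. The fingers move at their own pace and stop on an object; the grip force is fixed at half the most. Time passes only in rows, so rows that do not move let the fingers close. It gives the time, the measured TCP pose, the force and the opening at its end, in the units of the state.
- sensors.get_state(): the state, without advancing time (a new reading comes with each control period).
- eyes.grab_frame(name): name is "scene" or "top" or "wrist"; returns a dict with "pixels" (420x560x3 uint8, red, green, blue), "camera_matrix" (3x3 intrinsics, pixels), "dist" ([k1, k2, p1, p2, k3] as OpenCV has them; the pictures are not rectified), "T" (4x4, takes a point from camera to world coordinates); the wrist camera has in their place "mount" (4x4, takes a point from camera to tool coordinates, whose origin is the TCP and whose axes are the flange's). Camera axes: x right, y up, looking along -z (the intrinsics and any distortion apply to the point x, -y, -z); pixel columns grow to the right and rows downward; lengths in m; the calibration is good to about 2 mm. A picture is of the moment at which its call begins: read the wrist's pose just before it. There is no depth.
- finish_job(): hands the job in, once; it reports no verdict.
The state is a dict: "time_s": time; "joints": joint angles; "joint_velocities": joint speeds; "joint_torque": joint torques, N m; "position": TCP position; "orientation": TCP orientation; "wrist_force": force on the tool from outside, world axes, zero at the start; "torque": the same for the moment, N m; "gripper_width": finger opening in m.
Only numpy, scipy, OpenCV 4.12 (cv2) and the standard library are available. Lean on these libraries where they do the work, as an engineer would, in place of code of your own. Each camera call takes 0.05 s, during which the arm holds its last target.

### The job

Put the full tray of yellow tips into the empty green tip box so that it sits flat on the box's floor, then close the lids of both the green and the teal box, pressing each down until its clip snaps and holds it shut. Leave the used grey tray and everything else on the bench where it stands.

Things in the scene. Friction and masses are not known exactly. Their poses are not given: they have to be found in the camera images.
- green_box: dark green tip box fixed on a black mat, empty at the start. Outer 82 (x) x 116 (y) mm, rim 45 mm above the bench, walls 5 mm, cavity 72 x 106 mm. Origin: centre of its underside, on the bench; x from the hinge side (towards the robot, yaw within 0.25 rad) to the clip side, y along the hinge. Outside the +x wall a white and orange sprung clip, 40 mm wide, reaches to x = 61 mm, 44 mm high
- teal_box: teal blue tip box fixed on a black mat, filled with orange tips. Outer 82 (x) x 116 (y) mm, rim 45 mm above the bench, walls 5 mm, cavity 72 x 106 mm. Origin: centre of its underside, on the bench; x from the hinge side (towards the robot, yaw within 0.25 rad) to the clip side, y along the hinge. Outside the +x wall a white and orange sprung clip, 40 mm wide, reaches to x = 61 mm, 44 mm high
- green_box_in (a point): centre of the green box's cavity floor, 8 mm above the bench, axes as the box
- green_box_lid_hinge (a point): middle of the hinge line of the green box's smoky clear lid, at the box's x = -41 mm, 45 mm above the bench. Axes turn with the lid: x to the free edge (82 mm), y as the box's y, z out through the top. The lid is a cap 82 x 116 mm, 32 mm deep, walls 3 mm, 60 g; shut, its top is 77 mm above the bench, and things up to 74 mm fit below
- teal_box_lid_hinge (a point): middle of the hinge line of the teal box's smoky clear lid, at the box's x = -41 mm, 45 mm above the bench. Axes turn with the lid: x to the free edge (82 mm), y as the box's y, z out through the top. The lid is a cap 82 x 116 mm, 32 mm deep, walls 3 mm, 60 g; shut, its top is 77 mm above the bench, and things up to 74 mm fit below
- green_box_lid_press (a point): centre of the coloured thumb mark on the outer face of the green lid, 12 mm from its free edge (lid x = 70 mm, z = 32 mm from the hinge): where to press it shut
- teal_box_lid_press (a point): the same for the teal box's lid
- green_box_lid (a joint): angle of the green box's lid, rad: 0 shut, 1.57 upright, 1.95 its stop, leaning to the robot. Slightly stiff hinge (0.05 N m): it stays where left. At about 0.1 rad the nose on its free edge rests ajar on the clip; 4 to 8 N downward on the thumb mark pushes it past, and the clip snaps and holds it at 0. Up to 25 N does no harm
- teal_box_lid (a joint): angle of the teal box's lid, rad: 0 shut, 1.57 upright, 1.95 its stop, leaning to the robot. Slightly stiff hinge (0.05 N m): it stays where left. At about 0.1 rad the nose on its free edge rests ajar on the clip; 4 to 8 N downward on the thumb mark pushes it past, and the clip snaps and holds it at 0. Up to 25 N does no harm
- tip_tray: loose full tray, 0.1 to 0.2 kg: pale block 66 (x) x 100 (y) x 38 mm (lowest 8 mm inset by 3 mm), yellow tips 3 mm proud along its short ends (|y| 32 to 48 mm), white upright finger grip in the middle of its top: 34 mm along x, 14 mm thick along y, 38 to 66 mm above its underside; grip it across y. Origin: centre of its underside. 3 mm clearance in the green box, either way about
- spent_tray: loose used tray, to be left alone: the same shape, dark grey with dark empty holes. Origin: centre of its underside
- reagent: loose amber bottle, 56 mm across, 110 mm tall, leave alone; origin under its centre
- buffer: loose white jar with blue cap, 48 mm across, 85 mm tall, leave alone; origin under its centre
- cold_block: loose white well block 70 x 110 x 24 mm, leave alone; origin under its centre
- vial: loose small glass vial with red cap, 24 mm across, 45 mm tall, leave alone; origin under its centre
- beaker: loose white beaker, 60 mm across, 60 mm tall, leave alone; origin under its centre
- marker: loose blue marker pen lying down, 130 mm long, 12 mm thick, leave alone; origin under its centre

How it is judged:
By the outcome, as a careful person would: the job done as asked, in the order asked, and still so for the second after the job is handed in, with the robot touching nothing.
It also fails if it takes over 64 s, if anything falls off the work surface, if the arm or the gripper's body presses on something with over 40 N, if the wrist force passes 120 N, or if a joint passes its speed limit or range.

## Working session

There is one attempt and no reset: what is moved stays moved. The work goes in short steps, Python scripts to look and compute and a shell command to move; the robot and the scene stay as the last step left them, time stands still between calls to the robot, and variables do not carry over. Pictures are saved under pics/ and viewed, and the job is handed in when it is done.

```bash
mkdir -p pics; ls; python3 - <<'E'
from rig import sensors, eyes, robot
import cv2
s=sensors.get_state(); print({k:s[k] for k in s})
for n in("scene","top","wrist"):
    f=eyes.grab_frame(n); cv2.imwrite(f"pics/{n}0.png",f["pixels"][:,:,::-1])
    print(n,f["camera_matrix"],f["dist"],f.get("T",f.get("mount")))
E
```

```text
pics
{'time_s': 0.0, 'joints': array([ 1.62707959e+00,  3.59370879e-01,  1.10974348e-02, -3.60807421e-04,
       -1.22408872e+00, -2.88113059e-01]), 'joint_velocities': array([ 0.00064969, -0.00070903, -0.00117645,  0.00144778, -0.00063602,
       -0.00010681]), 'joint_torque': array([ 1.11887985e-03, -5.82712805e+01,  2.93059409e+01,  6.99733749e+00,
        6.94596136e-03, -1.58343018e-04]), 'position': array([0.1549896 , 0.65649616, 0.23364789]), 'orientation': array([[ 9.73219390e-01, -2.29878133e-01, -2.50718149e-04],
       [-2.29878238e-01, -9.73218111e-01, -1.58242445e-03],
       [ 1.19761334e-04,  1.59768080e-03, -9.99998717e-01]]), 'wrist_force': array([-0.770711  , -0.02872056, -0.19053813]), 'torque': array([-0.00212084,  0.05724422, -0.01902514]), 'gripper_width': 0.0873930500952602}
scene [[513.27545393   0.         279.57497795]
 [  0.         513.27545393 204.32054764]
 [  0.           0.           1.        ]] [0.05515855 0.         0.         0.         0.        ] [[-0.53820751 -0.48211073  0.6913045   1.2543676 ]
 [ 0.84277964 -0.31508437  0.43639927  0.40572693]
[... 265 characters left out ...]
        0.          0.        ] [[ 0.01298493  0.96968273 -0.24402212  0.34665429]
 [-0.99990089  0.0139202   0.00210853 -0.02263345]
 [ 0.00544144  0.24397055  0.96976737  1.07512299]
 [ 0.          0.          0.          1.        ]]
wrist [[322.59580476   0.         273.80526818]
 [  0.         322.59580476 202.6821989 ]
 [  0.           0.           1.        ]] [-0.07033908  0.          0.          0.          0.        ] [[-6.57922513e-04  9.56393396e-01  2.92080879e-01  7.91000236e-02]
 [ 9.99999732e-01  7.23119929e-04 -1.15258442e-04  6.59536338e-04]
 [-3.21441917e-04  2.92080725e-01 -9.56393615e-01 -1.50446415e-01]
 [ 0.00000000e+00  0.00000000e+00  0.00000000e+00  1.00000000e+00]]
```

View pics/scene0.png

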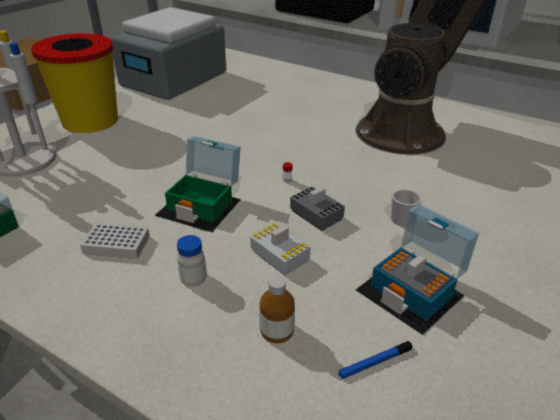

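View pics/top0.png

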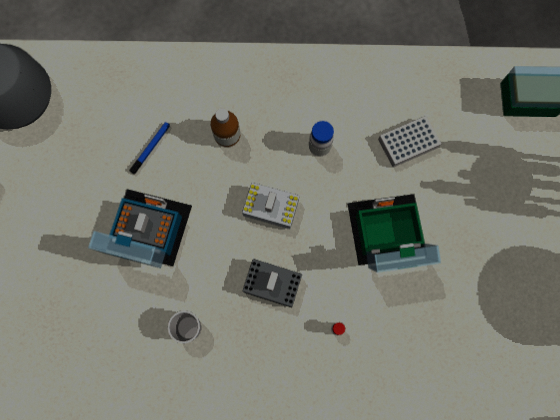

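View pics/wrist0.png

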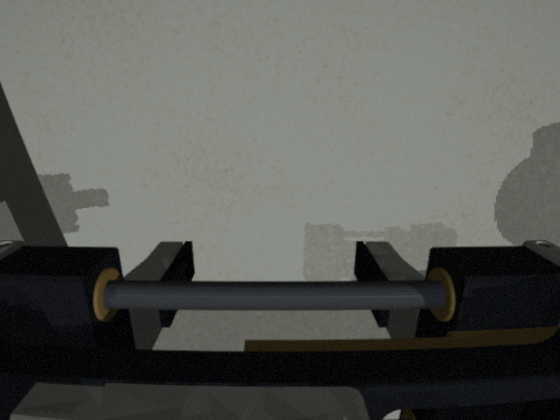

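The scene view shows the yellow tray at (280,247), the green box at (200,197) and the teal box at (412,280). The top view shows the tray at (271,205), green at (392,230) and teal at (146,225). Next I'll zoom in.

```bash
python3 - <<'E'
import cv2
t=cv2.imread("pics/top0.png"); s=cv2.imread("pics/scene0.png")
def crop(im,x,y,w,h,k,n):
    c=cv2.resize(im[y:y+h,x:x+w],None,fx=k,fy=k,interpolation=cv2.INTER_CUBIC)
    c=cv2.convertScaleAbs(c,alpha=1.5,beta=10)
    for i in range(0,w,10):
        cv2.line(c,(i*k,0),(i*k,6 if i%50 else 16),(255,255,255),1); cv2.putText(c,str(x+i),(i*k,24),0,.35,(0,0,255),1)
    for i in range(0,h,10):
        cv2.line(c,(0,i*k),(6,i*k),(255,255,255),1); cv2.putText(c,str(y+i),(6,i*k+4),0,.35,(0,0,255),1)
    cv2.imwrite(n,c)
crop(t,235,170,80,60,9,"pics/a_tray.png")
crop(t,340,185,105,90,6,"pics/a_green.png")
crop(t,85,180,110,90,6,"pics/a_teal.png")
E
```

```text
(no output)
```

View pics/a_tray.png

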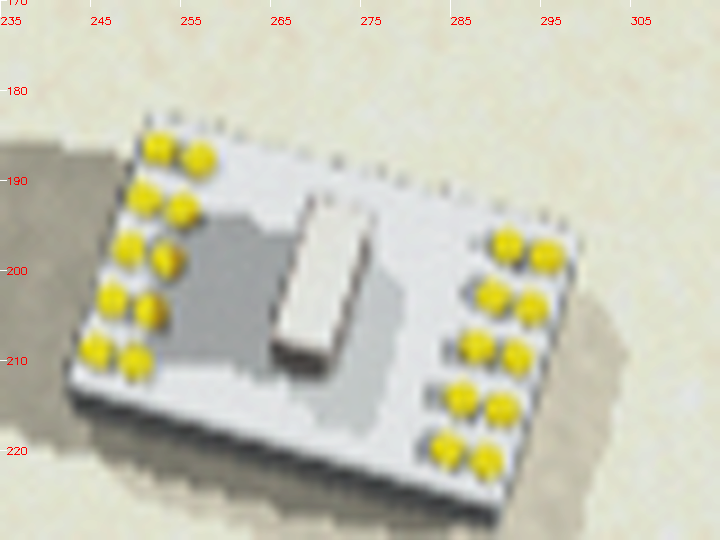

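View pics/a_green.png

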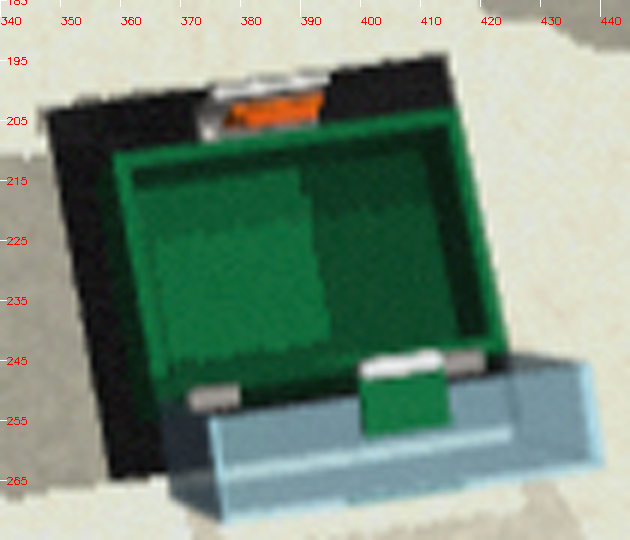

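View pics/a_teal.png

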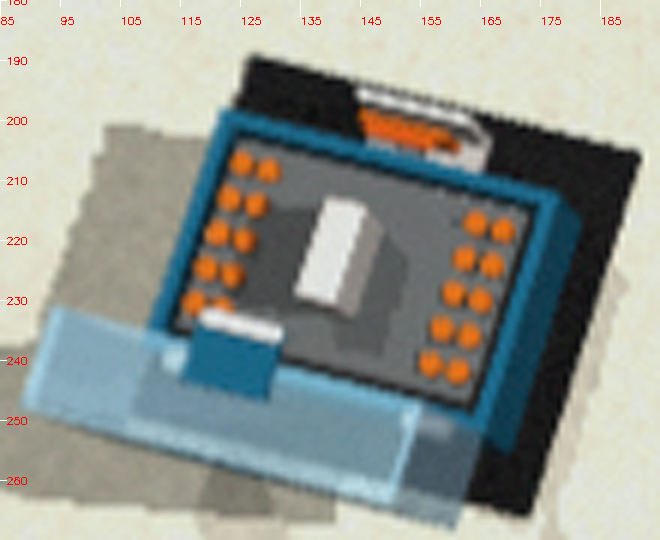

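```bash
cat > h.py <<'E'
import numpy as np, cv2
from rig import eyes
from scipy.optimize import least_squares
F=np.diag([1.,-1,-1])
def proj(P,f,T=None):
    T=f["T"] if T is None else T
    P=np.atleast_2d(P); Pc=(P-T[:3,3])@T[:3,:3]@F
    return cv2.projectPoints(Pc,np.zeros(3),np.zeros(3),f["camera_matrix"],np.array(f["dist"]))[0][:,0]
def pose(M,p):
    c,s=np.cos(p[2]),np.sin(p[2]); M=np.asarray(M,float)
    return np.c_[p[0]+c*M[:,0]-s*M[:,1],p[1]+s*M[:,0]+c*M[:,1],M[:,2]]
def fit(M,uv,f,p0):
    r=least_squares(lambda p:(proj(pose(M,p),f)-uv).ravel(),p0,x_scale=[.01,.01,.1]); return r.x,r.fun.reshape(-1,2)
def lidpts(pts,a):  # lid frame -> box frame
    pts=np.asarray(pts,float); c,s=np.cos(a),np.sin(a)
    return np.c_[-.041+c*pts[:,0]-s*pts[:,2],pts[:,1],.045+s*pts[:,0]+c*pts[:,2]]
def rect(hx,hy,z): return np.array([[hx,hy,z],[hx,-hy,z],[-hx,-hy,z],[-hx,hy,z]])
def sub(c,x0,y0,k): c=np.array(c,float); return (c+.5)/k-.5+[x0,y0]
E
cat > m1.py <<'E'
from h import *
f=eyes.grab_frame("top"); g=eyes.grab_frame("scene")
# order in image: TL=(+x,+y), TR=(+x,-y), BR, BL
tr=rect(.033,.05,.038); bx=rect(.041,.058,.045)
R={}
R['tray']=fit(tr,sub([(150,122),(575,238),(500,508),(72,382)],235,170,9),f,[.4,0,0])
R['green']=fit(bx[:3],sub([(113,155),(457,108),(507,345)],340,185,6),f,[.4,-.2,0])
R['teal']=fit(bx[:3],sub([(222,108),(553,192),(487,418)],85,180,6),f,[.4,.2,0])
im={'top':f,'scene':g}
for k,(p,r) in R.items(): print(k,p.round(4),r.round(1).tolist())
for n,ff in im.items():
    K=2 if 0 else 4
    a=cv2.resize(ff["pixels"][:,:,::-1].copy(),None,fx=K,fy=K,interpolation=cv2.INTER_CUBIC)
    for k,(p,_) in R.items():
        L=[tr,rect(.033,.05,.008),rect(.017,.007,.066)] if k=='tray' else [bx,rect(.036,.053,.045),rect(.041,.058,0)]
        for M in L:
            q=((proj(pose(M,p),ff)+.5)*K-.5)
            cv2.polylines(a,[np.round(q).astype(int)],True,(255,0,255),1)
    for k,(p,_) in R.items():
        c=((proj(pose([[0,0,.05]],p),ff)+.5)*K)[0].astype(int)
        x0,y0=max(c[0]-200,0),max(c[1]-200,0)
        cv2.imwrite(f"pics/o_{n}_{k}.png",a[y0:y0+400,x0:x0+400])
for n in im:
    cv2.imwrite(f"pics/o1_{n}.png",cv2.resize(np.hstack([cv2.imread(f"pics/o_{n}_{k}.png") for k in R]),(0,0),fx=.66,fy=.66) )
E
python3 m1.py
```

```text
tray [ 0.6173  0.0027 -0.2653] [[-0.1, -1.0], [0.9, -0.6], [0.2, 0.6], [-1.1, 0.9]]
green [ 0.5741 -0.2327  0.1585] [[-0.5, -0.1], [0.1, -0.5], [0.4, 0.6]]
teal [ 0.5728  0.2499 -0.2202] [[-0.7, -0.4], [0.8, -1.1], [-0.1, 1.5]]
```

View pics/o1_top.png

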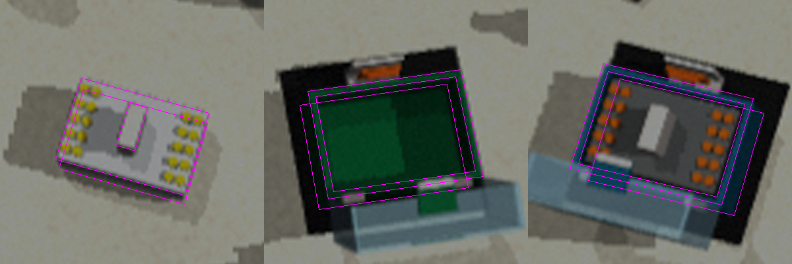

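View pics/o1_scene.png

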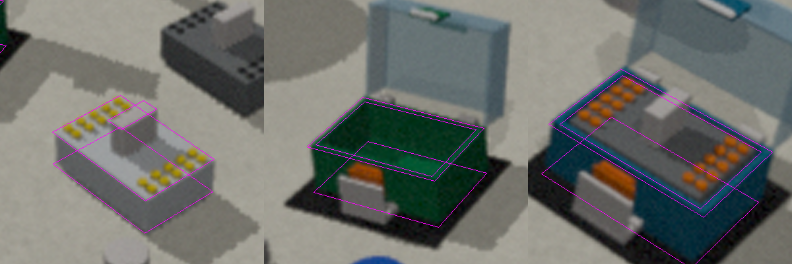

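```bash
cat > m2.py <<'E'
from h import *
f=eyes.grab_frame("top"); g=eyes.grab_frame("scene")
P={'green':[0.5741,-0.2327,0.1585],'teal':[0.5728,0.2499,-0.2202]}
lo=np.array([[0,s,z] for z in(0,.032) for s in(-.058,.058)]+[[.082,s,z] for z in(0,.032) for s in(-.058,.058)])
E_=[(0,1),(2,3),(4,5),(6,7),(0,2),(1,3),(4,6),(5,7),(0,4),(1,5),(2,6),(3,7)]
K=4
for A in (1.5,1.65,1.8,1.95):
  row=[]
  for ff in (f,g):
    for k,p in P.items():
      a=cv2.resize(ff["pixels"][:,:,::-1].copy(),None,fx=K,fy=K,interpolation=cv2.INTER_CUBIC)
      q=np.round((proj(pose(lidpts(lo,A),p),ff)+.5)*K-.5).astype(int)
      for i,j in E_: cv2.line(a,tuple(q[i]),tuple(q[j]),(255,0,255),1)
      m=np.round((proj(pose(lidpts([[.07,0,.032]],A),p),ff)+.5)*K-.5).astype(int)[0]
      cv2.circle(a,tuple(m),4,(0,0,255),1)
      c=q.mean(0).astype(int); x0,y0=max(c[0]-170,0),max(c[1]-150,0)
      b=a[y0:y0+300,x0:x0+340]; row.append(b)
  cv2.imwrite(f"pics/lid_{A}.png",np.vstack([np.hstack(row[:2]),np.hstack(row[2:])]))
ims=[cv2.resize(cv2.imread(f"pics/lid_{A}.png"),(400,300)) for A in(1.5,1.65,1.8,1.95)]
cv2.imwrite("pics/lids.png",np.vstack([np.hstack(ims[:2]),np.hstack(ims[2:])]))
E
python3 m2.py
```

```text
(no output)
```

View pics/lids.png

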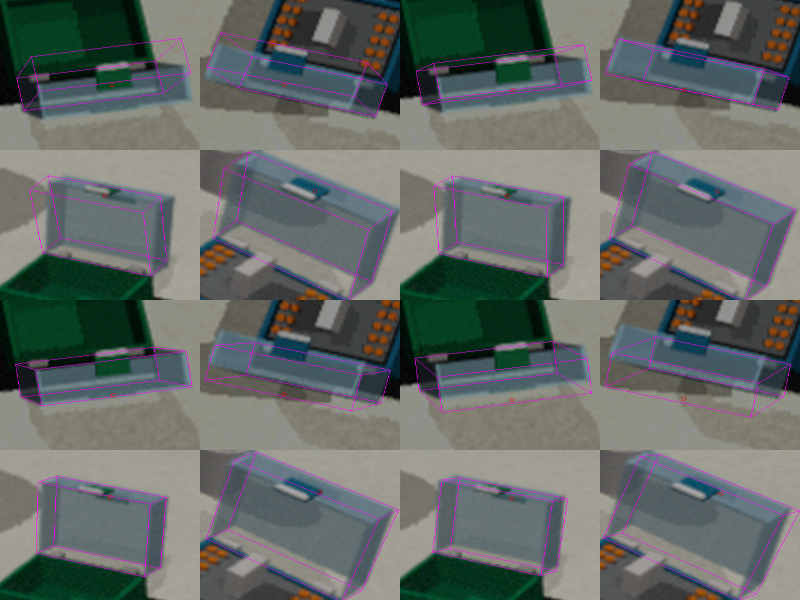

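Both views put the green lid at about 1.8 rad and the teal at about 1.68. The box and tray outlines agree across views to about 2 mm. Next I'll move over the tray and measure it with the wrist camera.

```bash
cat >> h.py <<'E'
from rig import sensors
def delta(target,yaw=None):
    """tool-frame shift to world target & turn about tool z to yaw (of tool x)"""
    s=sensors.get_state(); R=s["orientation"]; d=R.T@(np.array(target)-s["position"])
    y=np.arctan2(R[1,0],R[0,0])
    print("t",round(s["time_s"],2),"pos",s["position"].round(4),"yaw",round(y,4),"tilt",R[:2,2].round(4),"F",s["wrist_force"].round(1),"w",round(s["gripper_width"],4))
    print("shift tool mm",(d*1000).round(1), "rz", None if yaw is None else round(-(((yaw-y)+np.pi)%(2*np.pi)-np.pi),4))
E
python3 - <<'E'
from h import *
p=pose([[-.05,0,.2]],[.6173,.0027,-.2653])[0]; print(p); delta(p,-.2653)
E
```

```text
[0.56904931 0.01580994 0.2       ]
t 0.35 pos [0.1551 0.6568 0.2343] yaw -0.2318 tilt [-0.     -0.0004] F [-0.   0.7  0.1] w 0.0881
shift tool mm [550.2 528.7  34.6] rz 0.0335
```

```bash
python3 -m creep '[{"tx":0.027,"ty":0.026},{"tx":0.027,"ty":0.026},{"tx":0.027,"ty":0.026},{"tx":0.027,"ty":0.026},{"tx":0.027,"ty":0.026},{"tx":0.027,"ty":0.026},{"tx":0.027,"ty":0.026},{"tx":0.027,"ty":0.026}]'
python3 -m creep '[{"tx":0.027,"ty":0.026},{"tx":0.027,"ty":0.026},{"tx":0.027,"ty":0.026},{"tx":0.027,"ty":0.026},{"tx":0.027,"ty":0.026},{"tx":0.027,"ty":0.026},{"tx":0.027,"ty":0.026},{"tx":0.027,"ty":0.026}]'
python3 -m creep '[{"tx":0.027,"ty":0.026},{"tx":0.027,"ty":0.026},{"tx":0.027,"ty":0.026},{"tx":0.027,"ty":0.026},{"rz":0.0335,"tz":0.030,"hand":0.6},{"hand":0.6},{"hand":0.6}]'
python3 - <<'E'
from h import *
p=pose([[-.05,0,.2]],[.6173,.0027,-.2653])[0]; delta(p,-.2653)
s=sensors.get_state(); f=eyes.grab_frame("wrist"); cv2.imwrite("pics/w1.png",f["pixels"][:,:,::-1])
np.savez("w1.npz",R=s["orientation"],p=s["position"])
E
```

```text
t 0.35 pos [0.1551 0.6568 0.2343] yaw -0.2318 tilt [-0.     -0.0004] F [-0.   0.7  0.1] w 0.0881
shift tool mm [550.2 528.7  34.6] rz 0.0335invalid input
invalid input
invalid input
```

View pics/w1.png

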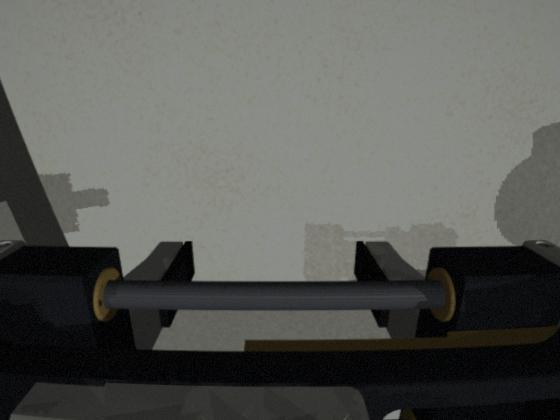

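```bash
python3 -m creep '[{"rx":0,"ry":0,"rz":0,"tx":0.027,"ty":0.026,"tz":0,"hand":1}]'
```

```text
time_s: 0.48
position: [0.1734, 0.6286, 0.2331]
orientation: [[0.974, -0.227, 0.0], [-0.227, -0.974, -0.0], [0.0, -0.0, -1.0]]
wrist_force: [1.7, 0.3, -0.3]
gripper_width: 0.0879
```

All seven keys are required in every row.

```bash
python3 -m creep '[{"rx":0,"ry":0,"rz":0,"tx":0.027,"ty":0.026,"tz":0,"hand":1},{"rx":0,"ry":0,"rz":0,"tx":0.027,"ty":0.026,"tz":0,"hand":1},{"rx":0,"ry":0,"rz":0,"tx":0.027,"ty":0.026,"tz":0,"hand":1},{"rx":0,"ry":0,"rz":0,"tx":0.027,"ty":0.026,"tz":0,"hand":1},{"rx":0,"ry":0,"rz":0,"tx":0.027,"ty":0.026,"tz":0,"hand":1},{"rx":0,"ry":0,"rz":0,"tx":0.027,"ty":0.026,"tz":0,"hand":1},{"rx":0,"ry":0,"rz":0,"tx":0.027,"ty":0.026,"tz":0,"hand":1},{"rx":0,"ry":0,"rz":0,"tx":0.027,"ty":0.026,"tz":0,"hand":1}]'
python3 -m creep '[{"rx":0,"ry":0,"rz":0,"tx":0.027,"ty":0.026,"tz":0,"hand":1},{"rx":0,"ry":0,"rz":0,"tx":0.027,"ty":0.026,"tz":0,"hand":1},{"rx":0,"ry":0,"rz":0,"tx":0.027,"ty":0.026,"tz":0,"hand":1},{"rx":0,"ry":0,"rz":0,"tx":0.027,"ty":0.026,"tz":0,"hand":1},{"rx":0,"ry":0,"rz":0,"tx":0.027,"ty":0.026,"tz":0,"hand":1},{"rx":0,"ry":0,"rz":0,"tx":0.027,"ty":0.026,"tz":0,"hand":1},{"rx":0,"ry":0,"rz":0,"tx":0.027,"ty":0.026,"tz":0,"hand":1},{"rx":0,"ry":0,"rz":0,"tx":0.027,"ty":0.026,"tz":0,"hand":1}]'
python3 -m creep '[{"rx":0,"ry":0,"rz":0,"tx":0.027,"ty":0.026,"tz":0,"hand":1},{"rx":0,"ry":0,"rz":0,"tx":0.027,"ty":0.026,"tz":0,"hand":1},{"rx":0,"ry":0,"rz":0,"tx":0.027,"ty":0.026,"tz":0,"hand":1},{"rx":0,"ry":0,"rz":0.033,"tx":0,"ty":0,"tz":0.03,"hand":0.6},{"rx":0,"ry":0,"rz":0,"tx":0,"ty":0,"tz":0,"hand":0.6},{"rx":0,"ry":0,"rz":0,"tx":0,"ty":0,"tz":0,"hand":0.6}]'
python3 - <<'E'
from h import *
p=pose([[-.05,0,.2]],[.6173,.0027,-.2653])[0]; delta(p,-.2653)
s=sensors.get_state(); f=eyes.grab_frame("wrist"); cv2.imwrite("pics/w1.png",f["pixels"][:,:,::-1])
np.savez("w1.npz",R=s["orientation"],p=s["position"])
E
```

```text
time_s: 1.15
position: [0.3384, 0.3717, 0.2349]
orientation: [[0.973, -0.229, 0.0], [-0.229, -0.973, 0.001], [0.0, -0.001, -1.0]]
wrist_force: [1.1, 0.1, -0.3]
gripper_width: 0.0874
time_s: 1.82
position: [0.501, 0.1196, 0.235]
orientation: [[0.973, -0.23, 0.001], [-0.23, -0.973, 0.001], [0.001, -0.001, -1.0]]
wrist_force: [0.4, 0.9, -0.2]
gripper_width: 0.0875
time_s: 2.32
position: [0.5602, 0.0259, 0.2035]
orientation: [[0.965, -0.262, -0.003], [-0.262, -0.965, -0.001], [-0.003, 0.002, -1.0]]
wrist_force: [-0.0, -0.2, 0.9]
gripper_width: 0.0731
t 2.32 pos [0.5602 0.0259 0.2035] yaw -0.2654 tilt [-0.0033 -0.0012] F [-0.  -0.2  0.9] w 0.0731
shift tool mm [11.2  7.4  3.5] rz -0.0001
```

View pics/w1.png

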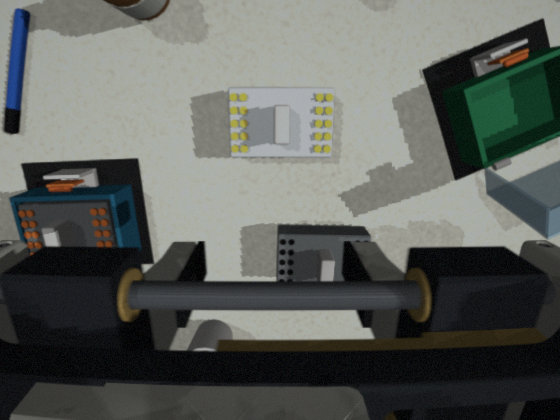

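The tray sits square to the tool at (281,122). The spent tray is below it, green is at right and teal at left. Now I'll refine the corners.

```bash
python3 - <<'E'
import cv2
im=cv2.imread("pics/w1.png")
c=cv2.resize(im[80:165,220:345],None,fx=6,fy=6,interpolation=cv2.INTER_CUBIC)
cv2.imwrite("pics/w1c.png",cv2.convertScaleAbs(c,alpha=1.4))
E
```

```text
(no output)
```

View pics/w1c.png

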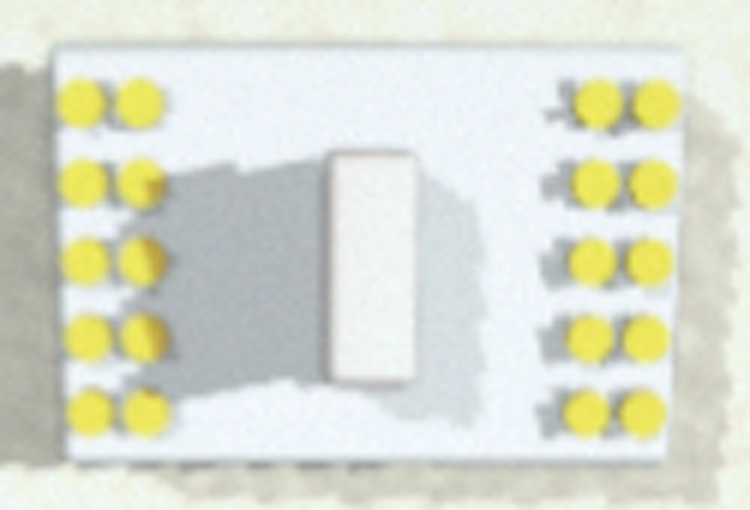

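```bash
cat >> h.py <<'E'
def wristT(f,R,p):
    T=np.eye(4);T[:3,:3]=R;T[:3,3]=p; return T@f["mount"]
E
python3 - <<'E'
from h import *
f=eyes.grab_frame("wrist"); d=np.load("w1.npz"); f["T"]=wristT(f,d["R"],d["p"])
M=np.vstack([rect(.033,.05,.038),rect(.017,.007,.066)])
uv=sub([(54,46),(685,50),(668,461),(67,461),(330,153),(418,153),(416,383),(330,383)],220,80,6)
for sl in (slice(0,4),slice(4,8),slice(0,8)):
    p,r=fit(M[sl],uv[sl],f,[.61,0,-.26]); print(p.round(4),r.round(1).tolist())
# free scale: height check
r=least_squares(lambda q:(proj(pose(M[:4]+[0,0,q[3]],q),f)-uv[:4]).ravel(),[.61,0,-.26,0],x_scale=[.01,.01,.1,.01]);print(r.x.round(4),r.fun.round(2))
delta([*p[:2],.2],p[2])
E
```

```text
[ 0.618   0.0019 -0.2677] [[-1.0, -0.5], [1.2, -0.8], [0.6, 0.9], [-0.8, 0.7]]
[ 0.618   0.0019 -0.2641] [[-0.8, -0.7], [0.8, -0.7], [0.7, 0.7], [-0.7, 0.7]]
[ 0.618   0.0019 -0.2674] [[-1.0, -0.5], [1.2, -0.9], [0.6, 0.8], [-0.8, 0.7], [-0.8, -0.6], [0.9, -0.6], [0.7, 0.8], [-0.8, 0.7]]
[ 0.6177  0.0018 -0.2677 -0.0059] [ 0.    0.09  0.15 -0.26 -0.29  0.17  0.12  0.  ]
t 2.42 pos [0.5615 0.0273 0.2058] yaw -0.263 tilt [ 0.001  -0.0002] F [-0.4  0.4  0.3] w 0.0649
shift tool mm [61.2  9.8  5.8] rz 0.0043
```

```bash
python3 -m creep '[{"rx":0,"ry":0,"rz":0.004,"tx":0.031,"ty":0.005,"tz":0,"hand":0.6},{"rx":0,"ry":0,"rz":0,"tx":0.030,"ty":0.005,"tz":0.0,"hand":0.6},{"rx":0,"ry":0,"rz":0,"tx":0,"ty":0,"tz":0.035,"hand":0.6},{"rx":0,"ry":0,"rz":0,"tx":0,"ty":0,"tz":0.035,"hand":0.6},{"rx":0,"ry":0,"rz":0,"tx":0,"ty":0,"tz":0.035,"hand":0.6},{"rx":0,"ry":0,"rz":0,"tx":0,"ty":0,"tz":0,"hand":0.6},{"rx":0,"ry":0,"rz":0,"tx":0,"ty":0,"tz":0,"hand":0.6},{"rx":0,"ry":0,"rz":0,"tx":0,"ty":0,"tz":0,"hand":0.6}]'
python3 - <<'E'
from h import *
for i in range(3):
    delta([.618,.0019,.053],-.2674); f=eyes.grab_frame("wrist")
cv2.imwrite("pics/w2.png",f["pixels"][:,:,::-1])
E
```

```text
time_s: 3.08
position: [0.6191, 0.0021, 0.1025]
orientation: [[0.965, -0.263, 0.003], [-0.263, -0.965, 0.0], [0.003, -0.001, -1.0]]
wrist_force: [0.1, -0.2, 1.1]
gripper_width: 0.053
t 3.08 pos [0.6191 0.0021 0.1025] yaw -0.2665 tilt [0.0034 0.0001] F [ 0.1 -0.2  1.1] w 0.053
shift tool mm [-1.1  0.5 49.5] rz 0.0009
t 3.13 pos [0.6194 0.002  0.1029] yaw -0.2669 tilt [0.0046 0.0006] F [0.2 0.5 0.2] w 0.0524
shift tool mm [-1.5  0.6 49.9] rz 0.0005
t 3.18 pos [0.6193 0.002  0.1029] yaw -0.2673 tilt [0.0048 0.0009] F [-0.8 -0.6 -0.1] w 0.0525
shift tool mm [-1.4  0.5 49.9] rz 0.0001
```

View pics/w2.png

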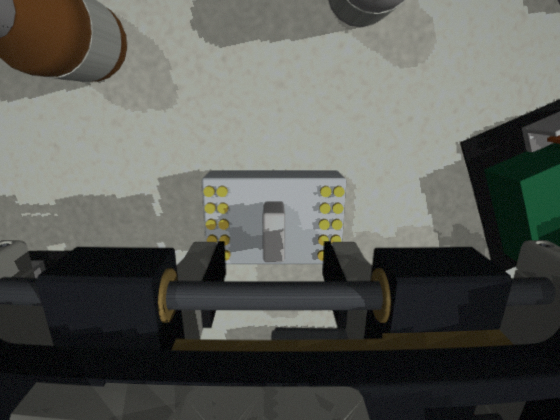

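The grip is centred between the jaws at about (274,215), so I'll descend and close.

```bash
python3 -m creep '[{"rx":0,"ry":0,"rz":0,"tx":-0.001,"ty":0,"tz":0.02,"hand":0.6},{"rx":0,"ry":0,"rz":0,"tx":0,"ty":0,"tz":0.02,"hand":0.6},{"rx":0,"ry":0,"rz":0,"tx":0,"ty":0,"tz":0.01,"hand":0.6},{"rx":0,"ry":0,"rz":0,"tx":0,"ty":0,"tz":0,"hand":0.6},{"rx":0,"ry":0,"rz":0,"tx":0,"ty":0,"tz":0,"hand":0.6}]'
python3 -m creep '[{"rx":0,"ry":0,"rz":0,"tx":0,"ty":0,"tz":0,"hand":0},{"rx":0,"ry":0,"rz":0,"tx":0,"ty":0,"tz":0,"hand":0},{"rx":0,"ry":0,"rz":0,"tx":0,"ty":0,"tz":0,"hand":0},{"rx":0,"ry":0,"rz":0,"tx":0,"ty":0,"tz":0,"hand":0},{"rx":0,"ry":0,"rz":0,"tx":0,"ty":0,"tz":0,"hand":0},{"rx":0,"ry":0,"rz":0,"tx":0,"ty":0,"tz":0,"hand":0}]'
python3 -m creep '[{"rx":0,"ry":0,"rz":0,"tx":0,"ty":0,"tz":0,"hand":0},{"rx":0,"ry":0,"rz":0,"tx":0,"ty":0,"tz":0,"hand":0}]'
```

```text
time_s: 3.65
position: [0.6171, 0.0015, 0.0506]
orientation: [[0.964, -0.265, 0.001], [-0.265, -0.964, 0.0], [0.001, -0.0, -1.0]]
wrist_force: [-0.3, -0.5, -0.2]
gripper_width: 0.0521
time_s: 4.15
position: [0.6165, 0.0013, 0.0496]
orientation: [[0.964, -0.266, 0.0], [-0.266, -0.964, 0.0], [0.0, -0.0, -1.0]]
wrist_force: [0.6, -0.1, 0.7]
gripper_width: 0.018
time_s: 4.32
position: [0.6165, 0.0014, 0.0496]
orientation: [[0.964, -0.266, 0.0], [-0.266, -0.964, 0.0], [0.0, -0.0, -1.0]]
wrist_force: [-0.7, 0.2, 0.5]
gripper_width: 0.0139
```

```bash
python3 -m creep '[{"rx":0,"ry":0,"rz":0,"tx":0,"ty":0,"tz":-0.02,"hand":0},{"rx":0,"ry":0,"rz":0,"tx":0,"ty":0,"tz":-0.03,"hand":0},{"rx":0,"ry":0,"rz":0,"tx":0,"ty":0,"tz":-0.03,"hand":0},{"rx":0,"ry":0,"rz":0,"tx":0,"ty":0,"tz":-0.03,"hand":0},{"rx":0,"ry":0,"rz":0,"tx":0,"ty":0,"tz":0,"hand":0},{"rx":0,"ry":0,"rz":0,"tx":0,"ty":0,"tz":0,"hand":0}]'
python3 - <<'E'
from h import *
delta([*pose([[0,0,0]],[.5741,-.2327,.1585])[0][:2],.16],.1585)
E
```

```text
time_s: 4.82
position: [0.6173, 0.0016, 0.1615]
orientation: [[0.964, -0.266, 0.004], [-0.266, -0.964, 0.001], [0.003, -0.002, -1.0]]
wrist_force: [-0.3, 0.0, -2.6]
gripper_width: 0.0134
t 4.82 pos [0.6173 0.0016 0.1615] yaw -0.2688 tilt [0.0036 0.0012] F [-0.3  0.  -2.6] w 0.0134
shift tool mm [ 20.6 237.4   1. ] rz -0.4273
```

```bash
python3 -m creep '[{"rx":0,"ry":0,"rz":0,"tx":0.002,"ty":0.02,"tz":0,"hand":0},{"rx":0,"ry":0,"rz":0,"tx":0.003,"ty":0.033,"tz":0,"hand":0},{"rx":0,"ry":0,"rz":0,"tx":0.003,"ty":0.033,"tz":0,"hand":0},{"rx":0,"ry":0,"rz":0,"tx":0.003,"ty":0.033,"tz":0,"hand":0},{"rx":0,"ry":0,"rz":0,"tx":0.003,"ty":0.033,"tz":0,"hand":0},{"rx":0,"ry":0,"rz":0,"tx":0.003,"ty":0.033,"tz":0,"hand":0},{"rx":0,"ry":0,"rz":0,"tx":0.003,"ty":0.033,"tz":0,"hand":0},{"rx":0,"ry":0,"rz":0,"tx":0,"ty":0.02,"tz":0,"hand":0}]'
python3 -m creep '[{"rx":0,"ry":0,"rz":-0.107,"tx":0,"ty":0,"tz":0,"hand":0},{"rx":0,"ry":0,"rz":-0.107,"tx":0,"ty":0,"tz":0,"hand":0},{"rx":0,"ry":0,"rz":-0.107,"tx":0,"ty":0,"tz":0,"hand":0},{"rx":0,"ry":0,"rz":-0.106,"tx":0,"ty":0,"tz":0,"hand":0},{"rx":0,"ry":0,"rz":0,"tx":0,"ty":0,"tz":0,"hand":0},{"rx":0,"ry":0,"rz":0,"tx":0,"ty":0,"tz":0,"hand":0},{"rx":0,"ry":0,"rz":0,"tx":0,"ty":0,"tz":0,"hand":0}]'
python3 - <<'E'
from h import *
delta([.5741,-.2327,.16],.1585)
s=sensors.get_state(); f=eyes.grab_frame("wrist"); cv2.imwrite("pics/w3.png",f["pixels"][:,:,::-1])
np.savez("w3.npz",R=s["orientation"],p=s["position"])
f=eyes.grab_frame("top"); cv2.imwrite("pics/t3.png",f["pixels"][:,:,::-1])
E
```

```text
time_s: 5.48
position: [0.5707, -0.2359, 0.1576]
orientation: [[0.964, -0.267, -0.003], [-0.267, -0.964, 0.0], [-0.003, 0.0, -1.0]]
wrist_force: [0.7, -0.1, -1.2]
gripper_width: 0.0136
time_s: 6.07
position: [0.572, -0.2333, 0.1586]
orientation: [[0.988, 0.154, -0.002], [0.154, -0.988, 0.0], [-0.001, -0.001, -1.0]]
wrist_force: [0.1, 0.6, -1.6]
gripper_width: 0.0138
t 6.07 pos [ 0.572  -0.2333  0.1586] yaw 0.1547 tilt [-0.0016  0.0003] F [ 0.1  0.6 -1.6] w 0.0138
shift tool mm [ 2.2 -0.3 -1.4] rz -0.0038
```

View pics/w3.png

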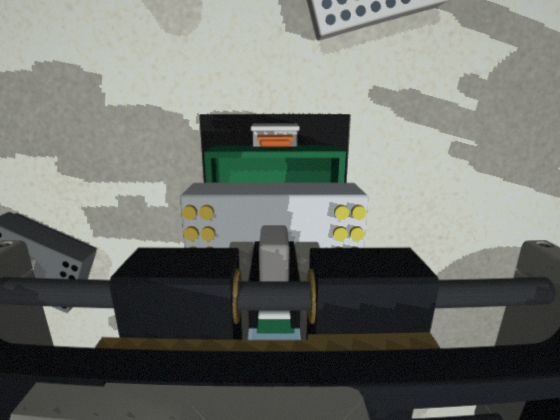

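The box's front rim (205..346, ~150) and the held tray above it are both visible. Zooming in to get the relative offset.

```bash
python3 - <<'E'
import cv2
im=cv2.imread("pics/w3.png")
c=cv2.resize(im[105:235,170:380],None,fx=4-.25,fy=3.75,interpolation=cv2.INTER_CUBIC)
c=cv2.resize(im[135:235,175:375],None,fx=4,fy=4,interpolation=cv2.INTER_CUBIC)
cv2.imwrite("pics/w3c.png",cv2.convertScaleAbs(c,alpha=1.4,beta=15))
E
```

```text
(no output)
```

View pics/w3c.png

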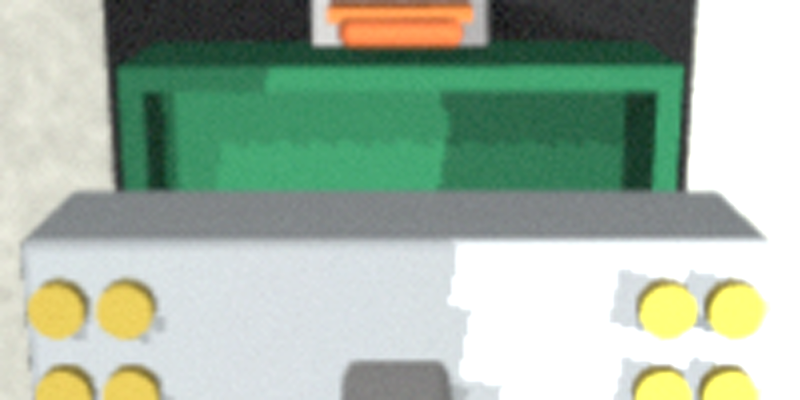

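```bash
cat > m3.py <<'E'
from h import *
f=eyes.grab_frame("wrist"); d=np.load("w3.npz"); f["T"]=wristT(f,d["R"],d["p"])
B=np.array([[.041,.058,.045],[.041,-.058,.045],[.036,.053,.045],[.036,-.053,.045]])
uv=sub([(118,66),(685,66),(143,92),(657,92)],175,135,4)
b,r=fit(B,uv,f,[.57,-.23,.158]); print("box",b.round(4),r.round(1).tolist())
zt=d["p"][2]-.0496
Tm=np.array([[.033,.05,.038+zt],[.033,-.05,.038+zt],[.033,.05,.008+zt],[.033,-.05,.008+zt]])
uv=sub([(22,240),(766,240),(75,192),(715,192)],175,135,4)
t,r=fit(Tm,uv,f,[.57,-.23,.158]); print("tray",t.round(4),r.round(1).tolist())
c,s=np.cos(b[2]),np.sin(b[2]); D=b[:2]-t[:2]; print("box minus tray in box axes mm",(np.array([c*D[0]+s*D[1],-s*D[0]+c*D[1]])*1000).round(1),"dyaw",(b[2]-t[2]).round(4))
E
python3 m3.py; python3 - <<'E'
import numpy as np;print(np.load("w3.npz")["p"])
E
```

```text
box [ 0.5733 -0.2345  0.1541] [[-0.0, 0.2], [-0.3, 0.2], [0.1, -0.2], [0.3, -0.2]]
tray [ 0.5724 -0.2335  0.1541] [[-2.2, 0.8], [2.4, 0.8], [-1.6, -0.5], [1.4, -0.5]]
box minus tray in box axes mm [ 0.7 -1.1] dyaw -0.0001
[ 0.57201299 -0.23331602  0.15862108]
```

```bash
python3 -m creep '[{"rx":0,"ry":0,"rz":0,"tx":0.001,"ty":0.001,"tz":0.02,"hand":0},{"rx":0,"ry":0,"rz":0,"tx":0,"ty":0,"tz":0.02,"hand":0},{"rx":0,"ry":0,"rz":0,"tx":0,"ty":0,"tz":0.005,"hand":0},{"rx":0,"ry":0,"rz":0,"tx":0,"ty":0,"tz":0,"hand":0},{"rx":0,"ry":0,"rz":0,"tx":0,"ty":0,"tz":0,"hand":0},{"rx":0,"ry":0,"rz":0,"tx":0,"ty":0,"tz":0,"hand":0}]'
python3 - <<'E'
from h import *
delta([.5741,-.2327,.0576],.1541)
s=sensors.get_state(); f=eyes.grab_frame("wrist"); cv2.imwrite("pics/w4.png",f["pixels"][:,:,::-1])
np.savez("w4.npz",R=s["orientation"],p=s["position"])
im=f["pixels"][:,:,::-1]
c=cv2.resize(im[100:250,175:375],None,fx=4,fy=4,interpolation=cv2.INTER_CUBIC)
cv2.imwrite("pics/w4c.png",cv2.convertScaleAbs(c,alpha=1.4,beta=15))
E
```

```text
time_s: 6.72
position: [0.5744, -0.2345, 0.1158]
orientation: [[0.988, 0.158, 0.002], [0.158, -0.988, -0.001], [0.001, 0.001, -1.0]]
wrist_force: [-1.2, 1.1, -0.6]
gripper_width: 0.0137
t 6.72 pos [ 0.5744 -0.2345  0.1158] yaw 0.1583 tilt [ 0.0015 -0.0005] F [-1.2  1.1 -0.6] w 0.0137
shift tool mm [-0.1 -1.8 58.2] rz 0.0042
```

View pics/w4c.png

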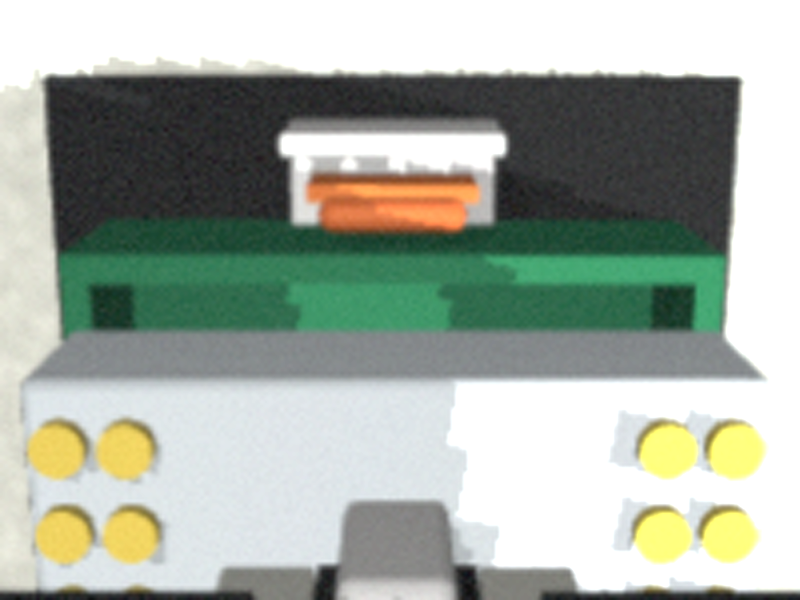

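```bash
sed -e 's/w3.npz/w4.npz/' -e 's/(118,66),(685,66),(143,92),(657,92)/(60,255),(726,255),(90,286),(696,286)/' -e 's/(22,240),(766,240),(75,192),(715,192)/(22,380),(766,380),(73,332),(717,332)/' -e 's/175,135,4/175,100,4/' m3.py > m4.py; python3 m4.py
```

```text
box [ 0.5731 -0.2347  0.1574] [[-0.1, 0.4], [0.1, 0.4], [-0.0, -0.3], [0.0, -0.3]]
tray [ 0.5749 -0.2347  0.1574] [[-2.1, 0.7], [2.3, 0.7], [-1.1, -0.5], [0.9, -0.5]]
box minus tray in box axes mm [-1.7  0.3] dyaw 0.0
```

```bash
cat >> m4.py <<'E'
for nm,M,u,p0 in (("tray",Tm,uv,t),("box",B,sub([(60,255),(726,255),(90,286),(696,286)],175,100,4),b)):
    r=least_squares(lambda q:(proj(pose(M+[0,0,q[3]],q),f)-u).ravel(),[*p0,0],x_scale=[.01,.01,.1,.01]); print(nm,r.x.round(4),r.fun.round(1))
    r=least_squares(lambda q:(proj(pose(M*[q[3],q[3],1],q),f)-u).ravel(),[*p0,1],x_scale=[.01,.01,.1,.1]); print(nm,"scale",r.x.round(4),r.fun.round(1))
E
python3 m4.py
```

```text
box [ 0.5731 -0.2347  0.1574] [[-0.1, 0.4], [0.1, 0.4], [-0.0, -0.3], [0.0, -0.3]]
tray [ 0.5749 -0.2347  0.1574] [[-2.1, 0.7], [2.3, 0.7], [-1.1, -0.5], [0.9, -0.5]]
box minus tray in box axes mm [-1.7  0.3] dyaw 0.0
tray [ 0.574  -0.2348  0.1574 -0.0035] [-0.2  0.4  0.4  0.4  0.3 -0.5 -0.6 -0.5]
tray scale [ 0.5755 -0.2346  0.1574  0.981 ] [-0.4  0.5  0.6  0.5  0.4 -0.6 -0.7 -0.6]
box [ 5.731e-01 -2.347e-01  1.574e-01 -2.000e-04] [-0.1  0.4  0.1  0.4  0.  -0.4 -0.  -0.4]
box scale [ 0.5732 -0.2347  0.1574  0.999 ] [-0.1  0.4  0.1  0.4  0.  -0.4 -0.  -0.4]
```

```bash
python3 -m creep '[{"rx":0,"ry":0,"rz":0,"tx":-0.0015,"ty":0,"tz":0.01,"hand":0},{"rx":0,"ry":0,"rz":0,"tx":0,"ty":0,"tz":0.01,"hand":0},{"rx":0,"ry":0,"rz":0,"tx":0,"ty":0,"tz":0.008,"hand":0},{"rx":0,"ry":0,"rz":0,"tx":0,"ty":0,"tz":0.006,"hand":0},{"rx":0,"ry":0,"rz":0,"tx":0,"ty":0,"tz":0,"hand":0},{"rx":0,"ry":0,"rz":0,"tx":0,"ty":0,"tz":0,"hand":0}]'
python3 -m creep '[{"rx":0,"ry":0,"rz":0,"tx":0,"ty":0,"tz":0,"hand":0}]'
python3 - <<'E'
from h import *
delta([.5741,-.2327,.0576],.1541)
f=eyes.grab_frame("wrist")
im=f["pixels"][:,:,::-1]
c=cv2.resize(im[100:250,175:375],None,fx=4,fy=4,interpolation=cv2.INTER_CUBIC)
cv2.imwrite("pics/w5c.png",cv2.convertScaleAbs(c,alpha=1.4,beta=15))
E
```

```text
time_s: 7.37
position: [0.5718, -0.2345, 0.0798]
orientation: [[0.988, 0.158, -0.002], [0.158, -0.988, 0.0], [-0.002, -0.0, -1.0]]
wrist_force: [0.2, -0.2, -1.0]
gripper_width: 0.0141
time_s: 7.45
position: [0.5723, -0.2346, 0.0806]
orientation: [[0.987, 0.158, -0.0], [0.158, -0.987, -0.0], [-0.0, 0.0, -1.0]]
wrist_force: [-0.2, 0.5, -1.4]
gripper_width: 0.0139
t 7.45 pos [ 0.5723 -0.2346  0.0806] yaw 0.1583 tilt [-0.0001 -0.0002] F [-0.2  0.5 -1.4] w 0.0139
shift tool mm [ 2.  -1.6 23. ] rz 0.0042
```

View pics/w5c.png

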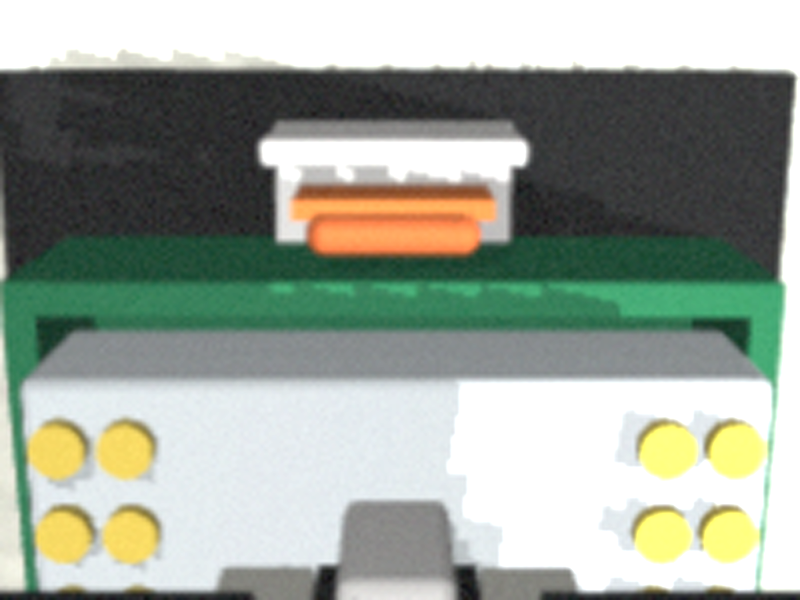

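The tray is inside the cavity, centred and unloaded. Continuing down.

```bash
python3 -m creep '[{"rx":0,"ry":0,"rz":0,"tx":0,"ty":0,"tz":0.005,"hand":0},{"rx":0,"ry":0,"rz":0,"tx":0,"ty":0,"tz":0.005,"hand":0},{"rx":0,"ry":0,"rz":0,"tx":0,"ty":0,"tz":0.005,"hand":0},{"rx":0,"ry":0,"rz":0,"tx":0,"ty":0,"tz":0.003,"hand":0},{"rx":0,"ry":0,"rz":0,"tx":0,"ty":0,"tz":0,"hand":0},{"rx":0,"ry":0,"rz":0,"tx":0,"ty":0,"tz":0,"hand":0}]'
python3 -m creep '[{"rx":0,"ry":0,"rz":0,"tx":0,"ty":0,"tz":0.002,"hand":0},{"rx":0,"ry":0,"rz":0,"tx":0,"ty":0,"tz":0,"hand":0}]'
python3 -m creep '[{"rx":0,"ry":0,"rz":0,"tx":0,"ty":0,"tz":0.002,"hand":0},{"rx":0,"ry":0,"rz":0,"tx":0,"ty":0,"tz":0,"hand":0}]'
```

```text
time_s: 8.0
position: [0.572, -0.2345, 0.0622]
orientation: [[0.988, 0.158, -0.001], [0.158, -0.988, 0.0], [-0.001, -0.0, -1.0]]
wrist_force: [-0.1, 0.2, -2.2]
gripper_width: 0.0139
time_s: 8.17
position: [0.5721, -0.2345, 0.0604]
orientation: [[0.988, 0.158, -0.0], [0.158, -0.988, 0.0], [-0.0, -0.0, -1.0]]
wrist_force: [0.5, 0.0, -1.1]
gripper_width: 0.0141
time_s: 8.33
position: [0.5721, -0.2345, 0.0583]
orientation: [[0.988, 0.158, -0.0], [0.158, -0.988, 0.0], [-0.0, -0.0, -1.0]]
wrist_force: [-1.1, -0.1, -1.8]
gripper_width: 0.0139
```

```bash
python3 -m creep '[{"rx":0,"ry":0,"rz":0,"tx":0,"ty":0,"tz":0.001,"hand":0},{"rx":0,"ry":0,"rz":0,"tx":0,"ty":0,"tz":0,"hand":0}]'
python3 -m creep '[{"rx":0,"ry":0,"rz":0,"tx":0,"ty":0,"tz":0.001,"hand":0},{"rx":0,"ry":0,"rz":0,"tx":0,"ty":0,"tz":0,"hand":0}]'
python3 -m creep '[{"rx":0,"ry":0,"rz":0,"tx":0,"ty":0,"tz":0.001,"hand":0},{"rx":0,"ry":0,"rz":0,"tx":0,"ty":0,"tz":0,"hand":0}]'
```

```text
time_s: 8.5
position: [0.5722, -0.2345, 0.0577]
orientation: [[0.988, 0.158, 0.0], [0.158, -0.988, -0.0], [0.0, 0.0, -1.0]]
wrist_force: [0.2, 0.1, -1.6]
gripper_width: 0.0139
time_s: 8.67
position: [0.5723, -0.2345, 0.0576]
orientation: [[0.987, 0.158, 0.0], [0.158, -0.987, -0.0], [0.0, 0.0, -1.0]]
wrist_force: [-3.3, 1.0, 8.1]
gripper_width: 0.0137
time_s: 8.83
position: [0.5723, -0.2346, 0.0576]
orientation: [[0.987, 0.158, 0.001], [0.158, -0.987, -0.001], [0.001, 0.001, -1.0]]
wrist_force: [-5.8, 4.2, 14.9]
gripper_width: 0.0137
```

It touched down at exactly the predicted 0.0576 m. Releasing.

```bash
python3 -m creep '[{"rx":0,"ry":0,"rz":0,"tx":0,"ty":0,"tz":-0.0015,"hand":0},{"rx":0,"ry":0,"rz":0,"tx":0,"ty":0,"tz":0,"hand":0.3},{"rx":0,"ry":0,"rz":0,"tx":0,"ty":0,"tz":0,"hand":0.4},{"rx":0,"ry":0,"rz":0,"tx":0,"ty":0,"tz":0,"hand":0.4},{"rx":0,"ry":0,"rz":0,"tx":0,"ty":0,"tz":0,"hand":0.4},{"rx":0,"ry":0,"rz":0,"tx":0,"ty":0,"tz":0,"hand":0.4}]'
python3 -m creep '[{"rx":0,"ry":0,"rz":0,"tx":0,"ty":0,"tz":-0.01,"hand":0.4},{"rx":0,"ry":0,"rz":0,"tx":0,"ty":0,"tz":-0.02,"hand":0.4},{"rx":0,"ry":0,"rz":0,"tx":0,"ty":0,"tz":-0.03,"hand":0.4},{"rx":0,"ry":0,"rz":0,"tx":0,"ty":0,"tz":-0.03,"hand":0.4},{"rx":0,"ry":0,"rz":0,"tx":0,"ty":0,"tz":-0.03,"hand":0.3},{"rx":0,"ry":0,"rz":0,"tx":-0.03,"ty":0,"tz":0,"hand":0},{"rx":0,"ry":0,"rz":0,"tx":0,"ty":0,"tz":0,"hand":0},{"rx":0,"ry":0,"rz":0,"tx":0,"ty":0,"tz":0,"hand":0}]'
python3 - <<'E'
from h import *
delta(pose([[-.115,0,.108]],[.5733,-.2345,.157])[0],.157)
s=sensors.get_state(); f=eyes.grab_frame("wrist"); cv2.imwrite("pics/w6.png",f["pixels"][:,:,::-1])
np.savez("w6.npz",R=s["orientation"],p=s["position"])
E
```

```text
time_s: 9.33
position: [0.5721, -0.2345, 0.0568]
orientation: [[0.988, 0.158, -0.0], [0.158, -0.988, 0.0], [-0.0, -0.0, -1.0]]
wrist_force: [0.0, -0.1, -0.2]
gripper_width: 0.0342
time_s: 10.0
position: [0.5419, -0.2394, 0.1787]
orientation: [[0.988, 0.157, 0.002], [0.157, -0.988, -0.0], [0.002, 0.0, -1.0]]
wrist_force: [-0.2, -0.6, -0.1]
gripper_width: 0.014
t 10.0 pos [ 0.5419 -0.2394  0.1787] yaw 0.1577 tilt [ 0.002  -0.0001] F [-0.2 -0.6 -0.1] w 0.014
shift tool mm [-83.4  -0.   70.6] rz 0.0007
```

View pics/w6.png

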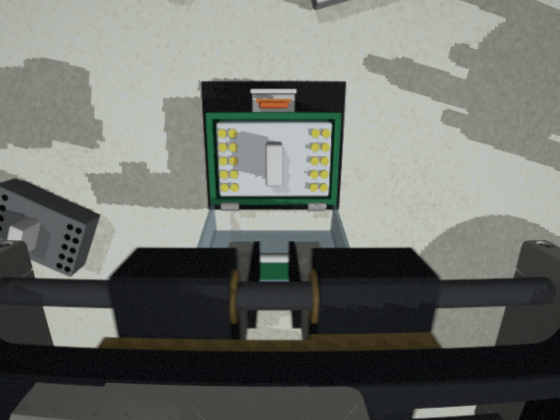

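The tray sits flat with even gaps, and the lid is undisturbed at (275,230). Now I'll go behind the green lid.

```bash
python3 -m creep '[{"rx":0,"ry":0,"rz":0,"tx":-0.03,"ty":0,"tz":0,"hand":0},{"rx":0,"ry":0,"rz":0,"tx":-0.03,"ty":0,"tz":0,"hand":0},{"rx":0,"ry":0,"rz":0,"tx":-0.028,"ty":0,"tz":0,"hand":0},{"rx":0,"ry":0,"rz":0,"tx":0,"ty":0,"tz":0,"hand":0},{"rx":0,"ry":0,"rz":0,"tx":0,"ty":0,"tz":0.025,"hand":0},{"rx":0,"ry":0,"rz":0,"tx":0,"ty":0,"tz":0.025,"hand":0},{"rx":0,"ry":0,"rz":0,"tx":0,"ty":0,"tz":0.017,"hand":0},{"rx":0,"ry":0,"rz":0,"tx":0,"ty":0,"tz":0,"hand":0}]'
python3 -m creep '[{"rx":0,"ry":0,"rz":0,"tx":0,"ty":0,"tz":0,"hand":0},{"rx":0,"ry":0,"rz":0,"tx":0,"ty":0,"tz":0,"hand":0}]'
python3 - <<'E'
from h import *
delta(pose([[-.120,0,.112]],[.5733,-.2345,.157])[0],.157)
f=eyes.grab_frame("scene"); cv2.imwrite("pics/s7.png",f["pixels"][:,:,::-1])
E
```

```text
time_s: 10.72
position: [0.4537, -0.2525, 0.1066]
orientation: [[0.988, 0.157, -0.006], [0.157, -0.988, 0.002], [-0.006, -0.002, -1.0]]
wrist_force: [-0.2, -0.1, -0.0]
gripper_width: 0.0001
time_s: 10.88
position: [0.4566, -0.2533, 0.1109]
orientation: [[0.987, 0.158, 0.001], [0.158, -0.987, -0.001], [0.0, 0.001, -1.0]]
wrist_force: [0.2, -0.2, -0.2]
gripper_width: 0.0004
t 10.88 pos [ 0.4566 -0.2533  0.1109] yaw 0.1588 tilt [ 0.0006 -0.0006] F [ 0.2 -0.2 -0.2] w 0.0004
shift tool mm [-1.8 -0.4 -1.1] rz 0.0018
```

View pics/s7.png

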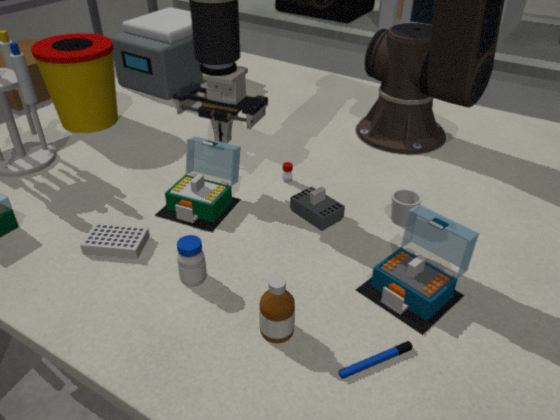

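The fingers are behind the lid at about (222,140). Sweeping it over now.

```bash
python3 -m creep '[{"rx":0,"ry":0,"rz":0,"tx":0.007,"ty":0,"tz":0,"hand":0},{"rx":0,"ry":0,"rz":0,"tx":0.007,"ty":0,"tz":0,"hand":0},{"rx":0,"ry":0,"rz":0,"tx":0.007,"ty":0,"tz":0,"hand":0},{"rx":0,"ry":0,"rz":0,"tx":0.0065,"ty":0,"tz":-0.004,"hand":0},{"rx":0,"ry":0,"rz":0,"tx":0.0065,"ty":0,"tz":-0.004,"hand":0},{"rx":0,"ry":0,"rz":0,"tx":0.0065,"ty":0,"tz":-0.003,"hand":0},{"rx":0,"ry":0,"rz":0,"tx":0,"ty":0,"tz":0,"hand":0}]'
python3 -m creep '[{"rx":0,"ry":0,"rz":0,"tx":0.0075,"ty":0,"tz":-0.002,"hand":0},{"rx":0,"ry":0,"rz":0,"tx":0.0075,"ty":0,"tz":-0.002,"hand":0},{"rx":0,"ry":0,"rz":0,"tx":0.0075,"ty":0,"tz":-0.001,"hand":0},{"rx":0,"ry":0,"rz":0,"tx":0.0075,"ty":0,"tz":0.0005,"hand":0},{"rx":0,"ry":0,"rz":0,"tx":0.0075,"ty":0,"tz":0.0005,"hand":0},{"rx":0,"ry":0,"rz":0,"tx":0.0075,"ty":0,"tz":0.001,"hand":0},{"rx":0,"ry":0,"rz":0,"tx":0,"ty":0,"tz":0,"hand":0}]'
python3 - <<'E'
from h import *
delta(pose([[-.033,0,.126]],[.5733,-.2345,.157])[0],.157)
f=eyes.grab_frame("scene"); cv2.imwrite("pics/s8.png",f["pixels"][100:260,120:340,::-1].repeat(3,0).repeat(3,1))
E
```

```text
time_s: 11.52
position: [0.4977, -0.2467, 0.122]
orientation: [[0.987, 0.158, 0.002], [0.158, -0.987, -0.001], [0.002, 0.001, -1.0]]
wrist_force: [0.7, -0.2, -0.2]
gripper_width: 0.0004
time_s: 12.1
position: [0.5416, -0.2394, 0.1236]
orientation: [[0.987, 0.158, 0.0], [0.158, -0.987, -0.0], [0.0, 0.0, -1.0]]
wrist_force: [0.8, -1.2, -0.4]
gripper_width: 0.0002
t 12.1 pos [ 0.5416 -0.2394  0.1236] yaw 0.1587 tilt [ 0.0002 -0.0001] F [ 0.8 -1.2 -0.4] w 0.0002
shift tool mm [-0.9  0.1 -2.4] rz 0.0017
```

View pics/s8.png

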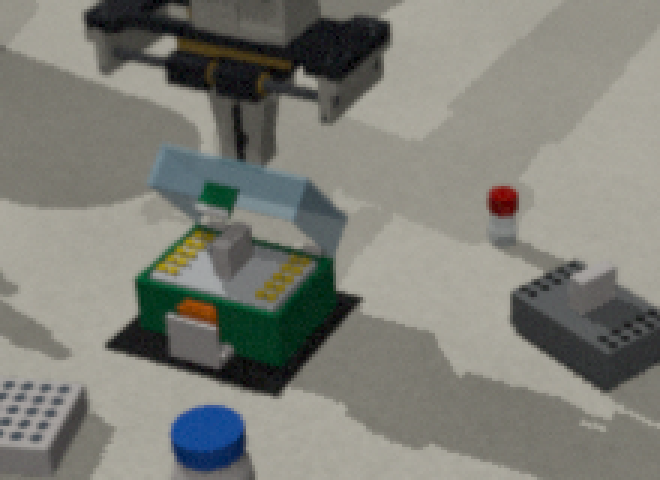

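The lid is following, now at about 0.9 rad. Continuing the arc down.

```bash
python3 -m creep '[{"rx":0,"ry":0,"rz":0,"tx":0.008,"ty":0,"tz":0.001,"hand":0},{"rx":0,"ry":0,"rz":0,"tx":0.008,"ty":0,"tz":0.002,"hand":0},{"rx":0,"ry":0,"rz":0,"tx":0.008,"ty":0,"tz":0.002,"hand":0},{"rx":0,"ry":0,"rz":0,"tx":0.007,"ty":0,"tz":0.004,"hand":0},{"rx":0,"ry":0,"rz":0,"tx":0.007,"ty":0,"tz":0.0045,"hand":0},{"rx":0,"ry":0,"rz":0,"tx":0.007,"ty":0,"tz":0.005,"hand":0},{"rx":0,"ry":0,"rz":0,"tx":0,"ty":0,"tz":0,"hand":0}]'
python3 -m creep '[{"rx":0,"ry":0,"rz":0,"tx":0.005,"ty":0,"tz":0.004,"hand":0},{"rx":0,"ry":0,"rz":0,"tx":0.005,"ty":0,"tz":0.004,"hand":0},{"rx":0,"ry":0,"rz":0,"tx":0.004,"ty":0,"tz":0.003,"hand":0},{"rx":0,"ry":0,"rz":0,"tx":0,"ty":0,"tz":0,"hand":0},{"rx":0,"ry":0,"rz":0,"tx":0,"ty":0,"tz":0,"hand":0}]'
python3 - <<'E'
from h import *
delta(pose([[.029,0,.093]],[.5733,-.2345,.157])[0],.157)
f=eyes.grab_frame("scene"); cv2.imwrite("pics/s9.png",f["pixels"][100:260,120:340,::-1].repeat(3,0).repeat(3,1))
E
```

```text
time_s: 12.73
position: [0.5854, -0.2322, 0.104]
orientation: [[0.987, 0.158, -0.001], [0.158, -0.987, 0.0], [-0.001, -0.0, -1.0]]
wrist_force: [0.2, -0.7, -0.3]
gripper_width: 0.0006
time_s: 13.15
position: [0.5984, -0.2303, 0.0943]
orientation: [[0.988, 0.158, -0.0], [0.158, -0.988, 0.0], [-0.0, -0.0, -1.0]]
wrist_force: [1.2, -1.0, 0.4]
gripper_width: -0.0001
t 13.15 pos [ 0.5984 -0.2303  0.0943] yaw 0.1583 tilt [-0.0003  0.    ] F [ 1.2 -1.   0.4] w -0.0001
shift tool mm [3.6 0.3 1.3] rz 0.0013
```

View pics/s9.png

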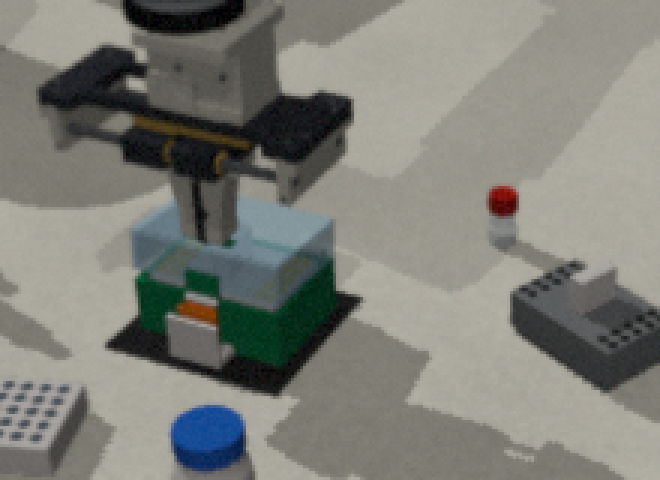

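The lid is ajar on the clip with the fingers on the mark. Pressing now.

```bash
python3 -m creep '[{"rx":0,"ry":0,"rz":0,"tx":0.003,"ty":0,"tz":0,"hand":0},{"rx":0,"ry":0,"rz":0,"tx":0,"ty":0,"tz":0.002,"hand":0},{"rx":0,"ry":0,"rz":0,"tx":0,"ty":0,"tz":0,"hand":0}]'
python3 -m creep '[{"rx":0,"ry":0,"rz":0,"tx":0,"ty":0,"tz":0.002,"hand":0},{"rx":0,"ry":0,"rz":0,"tx":0,"ty":0,"tz":0,"hand":0}]'
python3 -m creep '[{"rx":0,"ry":0,"rz":0,"tx":0,"ty":0,"tz":0.002,"hand":0},{"rx":0,"ry":0,"rz":0,"tx":0,"ty":0,"tz":0,"hand":0}]'
python3 -m creep '[{"rx":0,"ry":0,"rz":0,"tx":0,"ty":0,"tz":0.002,"hand":0},{"rx":0,"ry":0,"rz":0,"tx":0,"ty":0,"tz":0,"hand":0}]'
```

```text
time_s: 13.45
position: [0.6022, -0.23, 0.0933]
orientation: [[0.987, 0.158, 0.002], [0.158, -0.987, -0.0], [0.002, 0.001, -1.0]]
wrist_force: [0.5, 0.8, 3.8]
gripper_width: 0.0001
time_s: 13.62
position: [0.6024, -0.23, 0.0928]
orientation: [[0.987, 0.158, 0.003], [0.158, -0.987, -0.001], [0.003, 0.001, -1.0]]
wrist_force: [-2.7, 2.3, 12.4]
gripper_width: 0.0003
time_s: 13.78
position: [0.6031, -0.2299, 0.0905]
orientation: [[0.987, 0.158, 0.005], [0.158, -0.987, -0.001], [0.004, 0.001, -1.0]]
wrist_force: [2.5, 0.5, 5.1]
gripper_width: 0.0005
time_s: 13.95
position: [0.6037, -0.2299, 0.0882]
orientation: [[0.987, 0.158, 0.005], [0.158, -0.987, -0.001], [0.005, 0.002, -1.0]]
wrist_force: [3.1, 0.3, 3.9]
gripper_width: 0.0002
```

```bash
python3 -m creep '[{"rx":0,"ry":0,"rz":0,"tx":0,"ty":0,"tz":0.002,"hand":0},{"rx":0,"ry":0,"rz":0,"tx":0,"ty":0,"tz":0,"hand":0}]'
python3 -m creep '[{"rx":0,"ry":0,"rz":0,"tx":0,"ty":0,"tz":0.0015,"hand":0},{"rx":0,"ry":0,"rz":0,"tx":0,"ty":0,"tz":0,"hand":0}]'
python3 -m creep '[{"rx":0,"ry":0,"rz":0,"tx":0,"ty":0,"tz":0.001,"hand":0},{"rx":0,"ry":0,"rz":0,"tx":0,"ty":0,"tz":0,"hand":0}]'
```

```text
time_s: 14.12
position: [0.6023, -0.2299, 0.0853]
orientation: [[0.987, 0.158, 0.002], [0.158, -0.987, -0.0], [0.002, 0.001, -1.0]]
wrist_force: [3.6, 0.8, 5.3]
gripper_width: 0.0007
time_s: 14.28
position: [0.6024, -0.2299, 0.0852]
orientation: [[0.987, 0.158, 0.003], [0.158, -0.987, -0.001], [0.002, 0.001, -1.0]]
wrist_force: [-1.8, 3.3, 15.1]
gripper_width: 0.0004
time_s: 14.45
position: [0.6024, -0.2299, 0.0851]
orientation: [[0.987, 0.159, 0.003], [0.159, -0.987, -0.001], [0.003, 0.001, -1.0]]
wrist_force: [-4.0, 5.4, 21.9]
gripper_width: 0.0003
```

It hit a firm stop at tip z = 0.077, the shut height. Lifting off to check.

```bash
python3 -m creep '[{"rx":0,"ry":0,"rz":0,"tx":0,"ty":0,"tz":-0.015,"hand":0},{"rx":0,"ry":0,"rz":0,"tx":0,"ty":0,"tz":-0.03,"hand":0},{"rx":0,"ry":0,"rz":0,"tx":0,"ty":0,"tz":-0.04,"hand":0},{"rx":0,"ry":0,"rz":0,"tx":0,"ty":0,"tz":-0.03,"hand":0},{"rx":0,"ry":0,"rz":0.095,"tx":0,"ty":0,"tz":0,"hand":0},{"rx":0,"ry":0,"rz":0.095,"tx":0,"ty":0,"tz":0,"hand":0},{"rx":0,"ry":0,"rz":0.095,"tx":0,"ty":0,"tz":0,"hand":0},{"rx":0,"ry":0,"rz":0.095,"tx":0,"ty":0,"tz":0,"hand":0}]'
python3 - <<'E'
from h import *
delta(pose([[-.05,0,.19]],[.5728,.2499,-.2202])[0],-.2202)
f=eyes.grab_frame("scene"); cv2.imwrite("pics/s10.png",f["pixels"][100:260,120:340,::-1].repeat(3,0).repeat(3,1))
E
```

```text
time_s: 15.12
position: [0.6001, -0.2298, 0.1963]
orientation: [[0.974, -0.225, -0.002], [-0.225, -0.974, 0.001], [-0.002, -0.0, -1.0]]
wrist_force: [-0.4, -0.0, 0.1]
gripper_width: 0.0003
t 15.12 pos [ 0.6001 -0.2298  0.1963] yaw -0.227 tilt [-0.0021  0.0006] F [-0.4 -0.   0.1] w 0.0003
shift tool mm [-184.6 -460.9    6.8] rz -0.0068
```

View pics/s10.png

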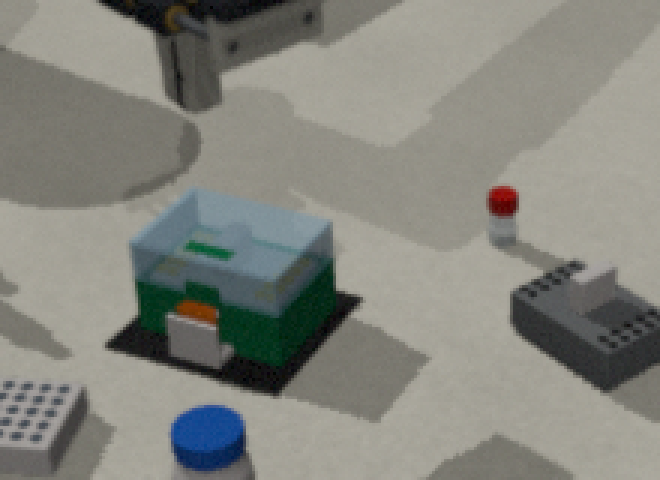

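The green lid sits level on the box and looks shut. Now to teal.

```bash
python3 -m creep '[{"rx":0,"ry":0,"rz":0,"tx":-0.013,"ty":-0.033,"tz":0,"hand":0},{"rx":0,"ry":0,"rz":0,"tx":-0.013,"ty":-0.033,"tz":0,"hand":0},{"rx":0,"ry":0,"rz":0,"tx":-0.013,"ty":-0.033,"tz":0,"hand":0},{"rx":0,"ry":0,"rz":0,"tx":-0.013,"ty":-0.033,"tz":0,"hand":0},{"rx":0,"ry":0,"rz":0,"tx":-0.013,"ty":-0.033,"tz":0,"hand":0},{"rx":0,"ry":0,"rz":0,"tx":-0.013,"ty":-0.033,"tz":0,"hand":0},{"rx":0,"ry":0,"rz":0,"tx":-0.013,"ty":-0.033,"tz":0,"hand":0}]'
python3 -m creep '[{"rx":0,"ry":0,"rz":0,"tx":-0.013,"ty":-0.033,"tz":0,"hand":0},{"rx":0,"ry":0,"rz":0,"tx":-0.013,"ty":-0.033,"tz":0,"hand":0},{"rx":0,"ry":0,"rz":0,"tx":-0.013,"ty":-0.033,"tz":0,"hand":0},{"rx":0,"ry":0,"rz":0,"tx":-0.013,"ty":-0.033,"tz":0,"hand":0},{"rx":0,"ry":0,"rz":0,"tx":-0.013,"ty":-0.033,"tz":0,"hand":0},{"rx":0,"ry":0,"rz":0,"tx":-0.013,"ty":-0.033,"tz":0,"hand":0},{"rx":0,"ry":0,"rz":0,"tx":-0.013,"ty":-0.033,"tz":0,"hand":0}]'
python3 -m creep '[{"rx":0,"ry":0,"rz":0,"tx":0,"ty":0,"tz":0,"hand":0},{"rx":0,"ry":0,"rz":0,"tx":0,"ty":0,"tz":0,"hand":0},{"rx":0,"ry":0,"rz":0,"tx":0,"ty":0,"tz":0,"hand":0},{"rx":0,"ry":0,"rz":0,"tx":0,"ty":0,"tz":0,"hand":0}]'
python3 - <<'E'
from h import *
delta(pose([[-.05,0,.19]],[.5728,.2499,-.2202])[0],-.2202)
s=sensors.get_state(); f=eyes.grab_frame("wrist"); cv2.imwrite("pics/w11.png",f["pixels"][:,:,::-1])
np.savez("w11.npz",R=s["orientation"],p=s["position"])
c=cv2.resize(f["pixels"][80:260,180:380,::-1],None,fx=4,fy=4,interpolation=cv2.INTER_CUBIC)[:600]
cv2.imwrite("pics/w11c.png",cv2.convertScaleAbs(c,alpha=1.4,beta=15))
E
```

```text
time_s: 15.75
position: [0.5619, 0.0167, 0.1964]
orientation: [[0.976, -0.218, -0.002], [-0.218, -0.976, -0.0], [-0.002, 0.001, -1.0]]
wrist_force: [1.7, -0.3, -0.3]
gripper_width: 0.0006
time_s: 16.33
position: [0.5241, 0.2619, 0.1964]
orientation: [[0.976, -0.218, -0.001], [-0.218, -0.976, -0.001], [-0.001, 0.001, -1.0]]
wrist_force: [1.8, 0.1, 0.0]
gripper_width: 0.0008
time_s: 16.67
position: [0.5251, 0.2598, 0.1967]
orientation: [[0.976, -0.22, -0.001], [-0.22, -0.976, -0.001], [-0.001, 0.001, -1.0]]
wrist_force: [-0.2, -0.1, 0.8]
gripper_width: 0.0004
t 16.67 pos [0.5251 0.2598 0.1967] yaw -0.2217 tilt [-0.0009 -0.0008] F [-0.2 -0.1  0.8] w 0.0004
shift tool mm [-1.3 -0.8  6.7] rz -0.0015
```

View pics/w11.png

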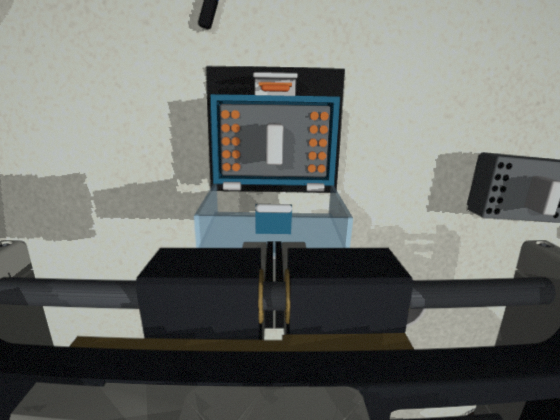

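View pics/w11c.png

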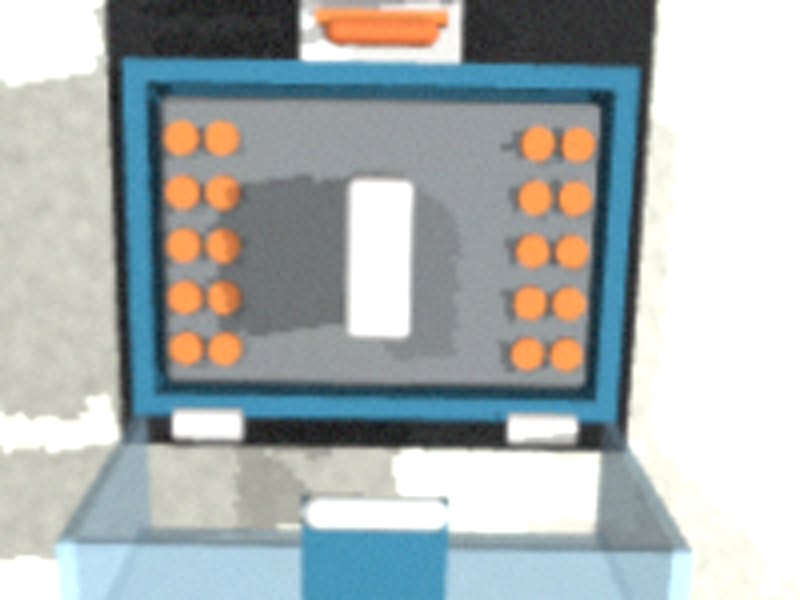

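```bash
python3 - <<'E'
from h import *
f=eyes.grab_frame("wrist"); d=np.load("w11.npz"); f["T"]=wristT(f,d["R"],d["p"])
u=sub([(124,58),(640,68),(615,420),(135,415)],180,80,4)
b,r=fit(rect(.041,.058,.045),u,f,[.57,.25,-.22]); print(b.round(4),r.round(1).tolist())
# free edge corners of lid (box frame): inner-edge z=0 and the angle
e=sub([(62,542),(690,548)],180,80,4)
for A in (1.6,1.65,1.7,1.75,1.8): print(A,(proj(pose(lidpts([[.082,.058,0],[.082,-.058,0]],A),b),f)-e).round(1).tolist())
delta(pose([[-.120,0,.19]],b)[0],b[2])
E
```

```text
[ 0.5702  0.2483 -0.239 ] [[-0.2, 0.1], [-0.0, -0.2], [0.2, 0.4], [0.0, -0.3]]
1.6 [[-1.7, -2.2], [1.4, -1.2]]
1.65 [[-1.3, 3.0], [0.8, 4.0]]
1.7 [[-0.8, 8.1], [0.2, 9.0]]
1.75 [[-0.3, 12.9], [-0.5, 13.8]]
1.8 [[0.2, 17.5], [-1.3, 18.4]]
t 16.77 pos [0.5255 0.2597 0.197 ] yaw -0.2227 tilt [-0.0003 -0.0003] F [-0.4 -0.2  0.4] w 0.0005
shift tool mm [-73.8  -0.7   7. ] rz 0.0164
```

```bash
python3 -m creep '[{"rx":0,"ry":0,"rz":0.016,"tx":-0.025,"ty":0,"tz":0,"hand":0},{"rx":0,"ry":0,"rz":0,"tx":-0.025,"ty":0,"tz":0,"hand":0},{"rx":0,"ry":0,"rz":0,"tx":-0.024,"ty":-0.001,"tz":0,"hand":0},{"rx":0,"ry":0,"rz":0,"tx":0,"ty":0,"tz":0,"hand":0},{"rx":0,"ry":0,"rz":0,"tx":0,"ty":0,"tz":0.03,"hand":0},{"rx":0,"ry":0,"rz":0,"tx":0,"ty":0,"tz":0.03,"hand":0},{"rx":0,"ry":0,"rz":0,"tx":0,"ty":0,"tz":0.025,"hand":0},{"rx":0,"ry":0,"rz":0,"tx":0,"ty":0,"tz":0,"hand":0}]'
python3 -m creep '[{"rx":0,"ry":0,"rz":0,"tx":0,"ty":0,"tz":0,"hand":0},{"rx":0,"ry":0,"rz":0,"tx":0,"ty":0,"tz":0,"hand":0}]'
python3 - <<'E'
from h import *
delta(pose([[-.120,0,.112]],[.5702,.2483,-.239])[0],-.239)
E
```

```text
time_s: 17.43
position: [0.4517, 0.2758, 0.1077]
orientation: [[0.971, -0.237, -0.005], [-0.237, -0.971, -0.005], [-0.004, 0.006, -1.0]]
wrist_force: [0.1, -0.0, -1.4]
gripper_width: 0.0006
time_s: 17.6
position: [0.4547, 0.2791, 0.1135]
orientation: [[0.972, -0.236, 0.001], [-0.236, -0.972, 0.001], [0.001, -0.001, -1.0]]
wrist_force: [0.1, 0.3, 0.2]
gripper_width: 0.0006
t 17.6 pos [0.4547 0.2791 0.1135] yaw -0.2379 tilt [0.0013 0.0007] F [0.1 0.3 0.2] w 0.0006
shift tool mm [-0.5  2.5  1.5] rz 0.0011
```

```bash
python3 -m creep '[{"rx":0,"ry":0,"rz":0,"tx":0.007,"ty":0.002,"tz":0.001,"hand":0},{"rx":0,"ry":0,"rz":0,"tx":0.007,"ty":0,"tz":0,"hand":0},{"rx":0,"ry":0,"rz":0,"tx":0.008,"ty":0,"tz":0,"hand":0},{"rx":0,"ry":0,"rz":0,"tx":0.0065,"ty":0,"tz":-0.004,"hand":0},{"rx":0,"ry":0,"rz":0,"tx":0.0065,"ty":0,"tz":-0.004,"hand":0},{"rx":0,"ry":0,"rz":0,"tx":0.0065,"ty":0,"tz":-0.003,"hand":0},{"rx":0,"ry":0,"rz":0,"tx":0,"ty":0,"tz":0,"hand":0}]'
python3 -m creep '[{"rx":0,"ry":0,"rz":0,"tx":0.0075,"ty":0,"tz":-0.002,"hand":0},{"rx":0,"ry":0,"rz":0,"tx":0.0075,"ty":0,"tz":-0.002,"hand":0},{"rx":0,"ry":0,"rz":0,"tx":0.0075,"ty":0,"tz":-0.001,"hand":0},{"rx":0,"ry":0,"rz":0,"tx":0.0075,"ty":0,"tz":0.0005,"hand":0},{"rx":0,"ry":0,"rz":0,"tx":0.0075,"ty":0,"tz":0.0005,"hand":0},{"rx":0,"ry":0,"rz":0,"tx":0.0075,"ty":0,"tz":0.001,"hand":0},{"rx":0,"ry":0,"rz":0,"tx":0,"ty":0,"tz":0,"hand":0}]'
python3 - <<'E'
from h import *
delta(pose([[-.033,0,.126]],[.5702,.2483,-.239])[0],-.239)
f=eyes.grab_frame("scene"); cv2.imwrite("pics/s12.png",f["pixels"][170:330,320:540,::-1].repeat(3,0).repeat(3,1))
E
```

```text
time_s: 18.18
position: [0.4951, 0.2672, 0.123]
orientation: [[0.972, -0.236, 0.001], [-0.236, -0.972, 0.001], [0.001, -0.001, -1.0]]
wrist_force: [0.2, 0.4, 0.7]
gripper_width: 0.0004
time_s: 18.77
position: [0.5385, 0.2562, 0.1245]
orientation: [[0.972, -0.236, 0.0], [-0.236, -0.972, -0.0], [0.0, 0.0, -1.0]]
wrist_force: [0.2, -0.1, 0.4]
gripper_width: 0.0008
t 18.77 pos [0.5385 0.2562 0.1245] yaw -0.2386 tilt [ 0.     -0.0003] F [ 0.2 -0.1  0.4] w 0.0008
shift tool mm [-0.3  0.1 -1.5] rz 0.0004
```

View pics/s12.png

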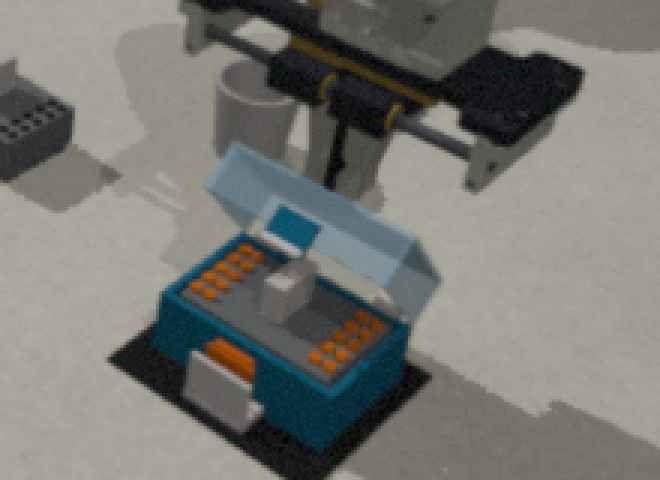

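The teal lid is following the same way, now at about 0.9 rad.

```bash
python3 -m creep '[{"rx":0,"ry":0,"rz":0,"tx":0.008,"ty":0,"tz":0.001,"hand":0},{"rx":0,"ry":0,"rz":0,"tx":0.008,"ty":0,"tz":0.002,"hand":0},{"rx":0,"ry":0,"rz":0,"tx":0.008,"ty":0,"tz":0.002,"hand":0},{"rx":0,"ry":0,"rz":0,"tx":0.007,"ty":0,"tz":0.004,"hand":0},{"rx":0,"ry":0,"rz":0,"tx":0.007,"ty":0,"tz":0.0045,"hand":0},{"rx":0,"ry":0,"rz":0,"tx":0.007,"ty":0,"tz":0.005,"hand":0},{"rx":0,"ry":0,"rz":0,"tx":0,"ty":0,"tz":0,"hand":0}]'
python3 -m creep '[{"rx":0,"ry":0,"rz":0,"tx":0.006,"ty":0,"tz":0.004,"hand":0},{"rx":0,"ry":0,"rz":0,"tx":0.006,"ty":0,"tz":0.004,"hand":0},{"rx":0,"ry":0,"rz":0,"tx":0.005,"ty":0,"tz":0.003,"hand":0},{"rx":0,"ry":0,"rz":0,"tx":0,"ty":0,"tz":0,"hand":0},{"rx":0,"ry":0,"rz":0,"tx":0,"ty":0,"tz":0,"hand":0}]'
python3 - <<'E'
from h import *
delta(pose([[.029,0,.085]],[.5702,.2483,-.239])[0],-.239)
E
```

```text
time_s: 19.4
position: [0.5817, 0.2452, 0.1049]
orientation: [[0.972, -0.236, -0.001], [-0.236, -0.972, -0.001], [-0.001, 0.001, -1.0]]
wrist_force: [1.1, 0.0, -0.4]
gripper_width: 0.0002
time_s: 19.82
position: [0.5976, 0.2417, 0.0952]
orientation: [[0.972, -0.236, -0.0], [-0.236, -0.972, -0.0], [-0.0, 0.0, -1.0]]
wrist_force: [-0.4, 0.3, -0.4]
gripper_width: -0.0
t 19.82 pos [0.5976 0.2417 0.0952] yaw -0.2383 tilt [-0.0004 -0.0003] F [-0.4  0.3 -0.4] w -0.0
shift tool mm [ 0.8  0.1 10.2] rz 0.0007
```

```bash
python3 -m creep '[{"rx":0,"ry":0,"rz":0,"tx":0,"ty":0,"tz":0.002,"hand":0},{"rx":0,"ry":0,"rz":0,"tx":0,"ty":0,"tz":0.002,"hand":0},{"rx":0,"ry":0,"rz":0,"tx":0,"ty":0,"tz":0,"hand":0}]'
python3 -m creep '[{"rx":0,"ry":0,"rz":0,"tx":0,"ty":0,"tz":0.002,"hand":0},{"rx":0,"ry":0,"rz":0,"tx":0,"ty":0,"tz":0,"hand":0}]'
python3 -m creep '[{"rx":0,"ry":0,"rz":0,"tx":0,"ty":0,"tz":0.002,"hand":0},{"rx":0,"ry":0,"rz":0,"tx":0,"ty":0,"tz":0,"hand":0}]'
python3 -m creep '[{"rx":0,"ry":0,"rz":0,"tx":0,"ty":0,"tz":0.002,"hand":0},{"rx":0,"ry":0,"rz":0,"tx":0,"ty":0,"tz":0,"hand":0}]'
```

```text
time_s: 20.07
position: [0.5979, 0.2421, 0.0931]
orientation: [[0.972, -0.235, 0.002], [-0.235, -0.972, 0.0], [0.002, -0.001, -1.0]]
wrist_force: [-1.3, -1.6, 8.6]
gripper_width: 0.0002
time_s: 20.23
position: [0.5982, 0.2422, 0.0921]
orientation: [[0.972, -0.234, 0.003], [-0.234, -0.972, 0.001], [0.003, -0.001, -1.0]]
wrist_force: [1.7, -2.1, 1.5]
gripper_width: 0.0004
time_s: 20.4
position: [0.5992, 0.2421, 0.0897]
orientation: [[0.972, -0.234, 0.004], [-0.234, -0.972, 0.001], [0.004, -0.002, -1.0]]
wrist_force: [4.5, -3.5, 6.0]
gripper_width: 0.0004
time_s: 20.57
position: [0.5983, 0.2422, 0.0866]
orientation: [[0.972, -0.235, 0.002], [-0.235, -0.972, 0.001], [0.002, -0.002, -1.0]]
wrist_force: [0.7, 0.6, 0.3]
gripper_width: 0.0002
```

```bash
python3 -m creep '[{"rx":0,"ry":0,"rz":0,"tx":0,"ty":0,"tz":0.0015,"hand":0},{"rx":0,"ry":0,"rz":0,"tx":0,"ty":0,"tz":0,"hand":0}]'
python3 -m creep '[{"rx":0,"ry":0,"rz":0,"tx":0,"ty":0,"tz":0.0015,"hand":0},{"rx":0,"ry":0,"rz":0,"tx":0,"ty":0,"tz":0,"hand":0}]'
python3 -m creep '[{"rx":0,"ry":0,"rz":0,"tx":0,"ty":0,"tz":0.001,"hand":0},{"rx":0,"ry":0,"rz":0,"tx":0,"ty":0,"tz":0,"hand":0}]'
```

```text
time_s: 20.73
position: [0.5976, 0.2422, 0.0849]
orientation: [[0.972, -0.235, 0.001], [-0.235, -0.972, 0.0], [0.001, -0.001, -1.0]]
wrist_force: [-0.3, -0.8, 6.5]
gripper_width: 0.0004
time_s: 20.9
position: [0.5977, 0.2423, 0.0847]
orientation: [[0.972, -0.234, 0.002], [-0.234, -0.972, 0.0], [0.001, -0.001, -1.0]]
wrist_force: [-4.3, -2.0, 15.2]
gripper_width: 0.0005
time_s: 21.07
position: [0.5978, 0.2423, 0.0846]
orientation: [[0.972, -0.234, 0.002], [-0.234, -0.972, 0.0], [0.002, -0.001, -1.0]]
wrist_force: [-6.8, -1.4, 21.7]
gripper_width: 0.0006
```

Firm stop again. I'll lift clear, back off and verify both lids.

```bash
python3 -m creep '[{"rx":0,"ry":0,"rz":0,"tx":0,"ty":0,"tz":-0.015,"hand":0},{"rx":0,"ry":0,"rz":0,"tx":0,"ty":0,"tz":-0.035,"hand":0},{"rx":0,"ry":0,"rz":0,"tx":0,"ty":0,"tz":-0.04,"hand":0},{"rx":0,"ry":0,"rz":0,"tx":0,"ty":0,"tz":-0.04,"hand":0},{"rx":0,"ry":0,"rz":0,"tx":-0.03,"ty":-0.02,"tz":0,"hand":0},{"rx":0,"ry":0,"rz":0,"tx":-0.03,"ty":-0.03,"tz":0,"hand":0},{"rx":0,"ry":0,"rz":0,"tx":-0.03,"ty":-0.03,"tz":0,"hand":0},{"rx":0,"ry":0,"rz":0,"tx":-0.02,"ty":-0.03,"tz":0,"hand":0}]'
python3 -m creep '[{"rx":0,"ry":0,"rz":0,"tx":-0.02,"ty":-0.03,"tz":0,"hand":0},{"rx":0,"ry":0,"rz":0,"tx":0,"ty":-0.03,"tz":0,"hand":0},{"rx":0,"ry":0,"rz":0,"tx":0,"ty":-0.03,"tz":0,"hand":0},{"rx":0,"ry":0,"rz":0,"tx":0,"ty":-0.03,"tz":0,"hand":0},{"rx":0,"ry":0,"rz":0,"tx":0,"ty":-0.03,"tz":0,"hand":0},{"rx":0,"ry":0,"rz":0,"tx":0,"ty":0,"tz":0,"hand":0},{"rx":0,"ry":0,"rz":0,"tx":0,"ty":0,"tz":0,"hand":0}]'
cat > chk.py <<'E'
from h import *
P={'green':[0.5733,-0.2345,0.157],'teal':[0.5702,0.2483,-0.239]}
out=[]; K=4
lo=np.array([[0,s,z] for z in(0,.032) for s in(-.058,.058)]+[[.082,s,z] for z in(0,.032) for s in(-.058,.058)])
for n in("scene","top"):
  ff=eyes.grab_frame(n); cv2.imwrite(f"pics/end_{n}.png",ff["pixels"][:,:,::-1])
  for k,p in P.items():
   for A in (0,.1):
    a=cv2.resize(ff["pixels"][:,:,::-1].copy(),None,fx=K,fy=K,interpolation=cv2.INTER_CUBIC)
    q=np.round((proj(pose(lidpts(lo,A),p),ff)+.5)*K-.5).astype(int)
    cv2.polylines(a,[q[[2,3,7,6]]],True,(255,0,255),1); cv2.line(a,tuple(q[4]),tuple(q[5]),(255,0,255),1)
    c=q.mean(0).astype(int); out.append(a[c[1]-145:c[1]+145,c[0]-98:c[0]+98] if 0 else cv2.resize(a[c[1]-200:c[1]+200,c[0]-200:c[0]+200],(200,200)) if 0 else a[c[1]-140:c[1]+140,max(c[0]-200,0):max(c[0]-200,0)+400])
for i in (0,4): cv2.imwrite(f"pics/chk{i}.png",np.vstack([np.hstack(out[i:i+2]),np.hstack(out[i+2:i+4])]))
E
python3 chk.py
```

```text
time_s: 21.73
position: [0.5148, 0.3745, 0.2118]
orientation: [[0.972, -0.236, -0.001], [-0.236, -0.972, 0.001], [-0.001, -0.0, -1.0]]
wrist_force: [1.4, 0.4, 0.3]
gripper_width: 0.0002
time_s: 22.32
position: [0.5322, 0.5251, 0.2092]
orientation: [[0.972, -0.234, -0.002], [-0.234, -0.972, -0.002], [-0.002, 0.003, -1.0]]
wrist_force: [0.3, 0.2, -0.1]
gripper_width: -0.0
```

View pics/chk0.png

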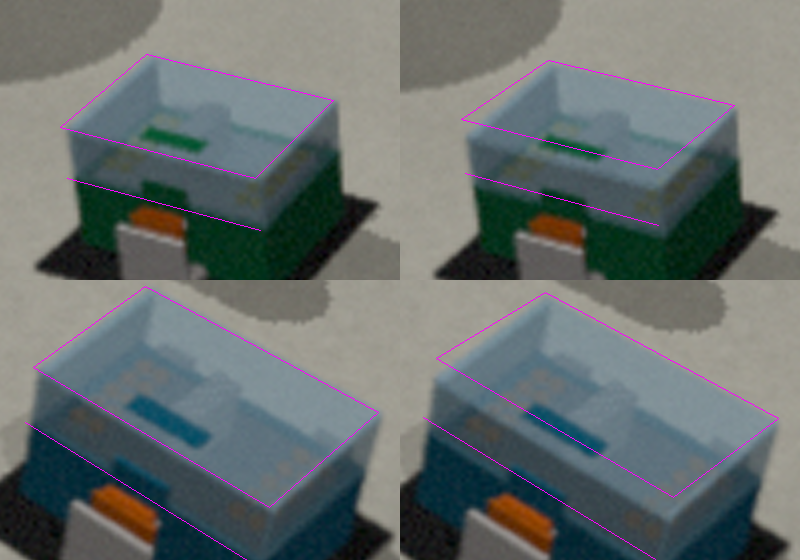

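View pics/end_scene.png

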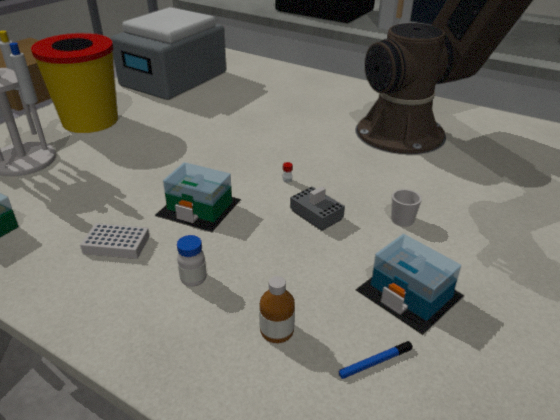

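View pics/end_top.png

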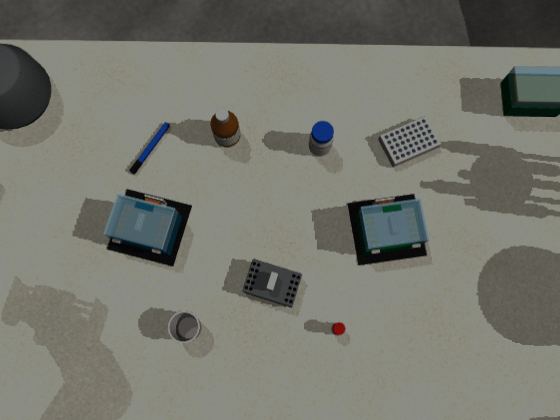

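Both lids match the 0 rad outline and not the 0.1 rad one, and everything else stands where it was. Handing in.

```bash
python3 -c "
from rig import finish_job; print(finish_job())"
```

```text
the job is handed in; nothing more can be done
None
```

The yellow tray is in the green box and both lids are pressed shut, green first and then teal. I handed the job in at about 22 s of the 64 s allowed.

- **Tray:** it touched down at the predicted floor height (tool point at 57.6 mm). After release, the wrist picture showed it flat with even gaps all round.
- **Lids:** each lid was pushed past its clip and then stopped firmly with the fingertips about 77 mm above the bench, which is the shut height. The last press on each reached about 22 N.
- **Final pictures:** with the arm clear, both lids matched the outline for a shut lid (0 rad) in the scene view, not the one for a lid ajar (0.1 rad). In the scene and top views the used grey tray and the other items looked to be where they started.
- **Failures and disagreements:**
  - My first three move calls were refused before anything moved, because every row needs all seven values.
  - The top-view and wrist-camera positions of the teal box differed by about 3 mm and 0.02 rad; I used the wrist measurement.
  - The wrist pictures showed the tray about 2% oversize. That left about 1 mm of uncertainty in its position, within the 3 mm clearance.

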